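Make up two field-test kits from the bench stock

ROBOT

A 7-joint arm with a two-finger parallel gripper is mounted at the origin on a cart in front of the work surface, level with it; the furniture and walls round the work are solid. World frame = base frame: x ahead of the robot, y to its left, z up, the work surface at z = 0. Lengths are in mm, angles in rad, forces in N, time in s.
With the tool pointing down it reaches from about 375 to 925 mm from the base axis. Payload 3.1 kg.
Tool frame: the origin (TCP) lies at the very end of the fingers, on their centre line; the grasp point (between the pads) lies 19 mm behind it; z points along the fingers, y is the line along which they close (so a half turn about z gives the same grasp; the last joint's range is limited). The gripper opens to 85 mm and grips with 20 to 120 N. Pads are 22 mm wide; open, the fingers measure 114 mm over their backs; the gripper's body (76 mm by 85 mm) begins 54 mm behind the grasp point. The pads swing forward as they close: fully open they stand 13 mm farther back than shut.
Start: joints at [-1.333, 0.383, 0.044, 1.598, -0.018, 1.161, -0.05], TCP at [214.169, 613.706, 231.269] pointing down, gripper open.
Joint ranges: [-2.61, 2.61], [-0.41, 2.15], [-1.48, 1.57], [0, 2.5], [-1.57, 4.71], [0.05, 1.97], [-2.85, 2.85]. Speed limits (rad/s): [2.79, 2.79, 3.14, 3.14, 3.14, 3.14, 3.14].

INTERFACE

Orientations are given as a 3x3 rotation matrix whose columns are the frame's x, y, z axes.
In Python, from plant import get_obs, snapshot, calibration, close_job, recognise, silhouettes gives the robot as it stands.
- The arm moves only by the tool step_arm, never from a script. Its argument "targets" is a list of rows, each a list of 3 entries, a list of its own where there are three numbers: the shift along the tool's x, y, z in parts of the range, where 1.0 means 750 mm, then the turn, a rotation vector about the tool's x, y, z in normalised numbers (1 is 90 degrees), then the opening, from -1 (shut) to 1 (fully open). A call has 1 to 12 rows; each row is the pose to reach, as a shift and turn from the pose commanded when the call began, along the tool's axes at that moment; what a row does not reach only later rows make up. A row lasts 1/10 s, in which the tool goes at most 50 mm and 8.59 degrees, less where a joint would pass 70% of its speed; a pose out of reach is approached as far as the arm can. A call with a gripper value outside its range is refused whole. The fingers move at their own pace and stop on an object; "grip_force" is the grip in N (left out, the last holds). Time passes only in rows, so rows that repeat a pose let the fingers close. It gives the time, the measured TCP pose, the force, the opening and the grip force at its end, in the units of the state.
- get_obs(): the state, without advancing time (a new reading comes with each control period).
- snapshot(name): name is "scene" or "side" or "wrist"; returns the picture (384x512x3 uint8, red, green, blue); there is no depth.
- calibration(name): a dict with "mtx" (3x3 intrinsics, pixels), "R" (3x3) and "t" (3): a world point X has camera coordinates R X + t; the wrist camera has in their place "hand_eye" (4x4, takes a point from camera to tool coordinates, whose origin is the TCP and whose axes are the flange's). Camera axes: x right, y down, z forward; pixel columns grow to the right and rows downward; lengths in mm; the calibration is good to about 2 mm. The wrist camera is an equidistant fisheye: a pixel r from the principal point sees the ray r / f radians off the axis. A picture is of the moment at which its call begins: read the wrist's pose just before it. calibration takes no time and is no camera call.
- close_job(): hands the job in; it is judged then, once.
Trained networks look in the newest picture that a camera, given by its name, has taken for a name from the list of things; names that differ only in an ending like _2 or _b are one class to them, and where a whole thing is asked for, a point or a joint stands for the part that bears it (a point fixed in the world has none). Each returns a list of dicts, best first, with "score" (0 to 1); they miss things now and then, are a little off and sometimes report something else, mostly with a low value. They report only what shows in the picture. A call takes as long as a camera call.
- recognise(name, camera): "extent" ([left, top, right, bottom] in pixels, round what is visible of it).
- silhouettes(name, camera): "pixels" (384x512 bool, what is visible of it) and "extent" ([left, top, right, bottom] in pixels, round what is visible of it).
The state is a dict: "time_s": time; "joint_positions": joint angles; "joint_vel": joint speeds; "tau": joint torques, N m; "eef_pos": TCP position; "tool_rot": TCP orientation; "force": force on the tool from outside, world axes, zero at the start; "torque": the same for the moment, N m; "grip_width": finger opening in mm; "gripper_force": force on a finger pad.
Only numpy, scipy, OpenCV 4.12 (cv2) and the standard library are available. Lean on these libraries where they do the work, as an engineer would, in place of code of your own. Each camera call takes 0.05 s, during which the arm holds its last target. There are 200 camera calls.

TASK

Make up the two field-test kits: the conical flask, the rubber stopper and the amber dropper bottle go into the white carrier with three wells, the small powder jar and the bigger brass weight into the one with two wells. Stand every piece upright, right down in the well bored to its size, and set the glass down without dropping it. Leave the tall jar, the beaker and the smaller weight where they stand.

Things in the scene. Friction and masses are not known exactly. Their poses are not given: they have to be found in the camera images.
- carrier_three: White block with three round wells, fixed, 106 (x) x 142 (y) x 24 mm high. Origin: centre of its underside; y along the long side, z up. Well centres (x, y mm): flask (0, 26), 74 mm wide, floor at z 6 mm; dropper bottle (22, -40.5), 44 wide, floor 6; stopper (-26, -40.5), 36 wide, floor 16. Rims at 24, 3 mm chamfer. Stopper well is easiest to reach with its neighbours empty.
- carrier_two: White block with two round wells, fixed, 82 (x) x 130 (y) x 24 mm high. Origin: centre of its underside; y along the long side, z up. Well centres (x, y mm): jar (0, 25), 63 mm wide, floor at z 6 mm; weight (0, -36), 42 wide, floor 16. Rims at 24, 3 mm chamfer. Mind the wooden stool on the worktop behind the middle: its seat is 0.52 m up, its front edge 0.58 m ahead of the robot.
- flask: Conical glass flask of 100 ml, pale blue filling, 64 mm wide at the foot, 100 mm high; the cylindrical neck, 26 mm wide, runs from 70 to 100 mm above the foot and is where to grip it. Origin: centre of its underside, z up; as good as round, so yaw does not matter.
- dropper: Amber glass dropper bottle with a black cap, 34 mm diameter, 82 mm high, straight sides up to 60 mm. Origin: centre of its underside, z up; as good as round, so yaw does not matter.
- stopper: Dark red rubber stopper, slightly tapered, 26 mm at its widest, 25 mm high, standing on end. Origin: centre of its underside, z up; as good as round, so yaw does not matter.
- small_jar: The small powder jar: white plastic with a brown screw lid, 53 mm diameter, 77 mm high (lid from 62 mm up). Origin: centre of its underside, z up; as good as round, so yaw does not matter.
- big_weight: The bigger of the two brass weights: 32 mm diameter, 41 mm high with its knob; the cylindrical body reaches up to about 25 mm. Origin: centre of its underside, z up; as good as round, so yaw does not matter.
- small_weight: The smaller brass weight, 26 mm diameter, 33 mm high; stays where it is. Origin: centre of its underside, z up; as good as round, so yaw does not matter.
- beaker: Small empty glass beaker with a spout, 52 mm wide, 68 mm high; stays where it is. Origin: centre of its underside.
- tall_jar: The tall powder jar: white plastic with a blue screw lid, 60 mm diameter, 103 mm high; stays where it is. Origin: centre of its underside, z up; as good as round, so yaw does not matter.

How it is judged (in metres and radians):
At the end, for the whole second after the job is handed in: Flask, stopper and dropper bottle in their wells of the three-well carrier, small jar and bigger weight in theirs of the two-well one: each within 8 mm of the well's centre in x and y, its foot within 4 mm of the floor, within 0.12 rad of upright, at rest and let go (x of flask in the frame of carrier_three between -0.008 and 0.008 m and y of flask in the frame of carrier_three between 0.018 and 0.034 m and z of flask in the frame of carrier_three between 0.002 and 0.01 m and angle between each of flask, dropper, stopper, small_jar, big_weight's own z axis and vertical below 0.12 rad and linear speed of each of flask, dropper, stopper, small_jar, big_weight below 0.02 m/s and contact force between each of flask, dropper, stopper, small_jar, big_weight and the fingers below 0.05 N and x of dropper in the frame of carrier_three between 0.014 and 0.03 m and y of dropper in the frame of carrier_three between -0.0485 and -0.0325 m and z of dropper in the frame of carrier_three between 0.002 and 0.01 m and x of stopper in the frame of carrier_three between -0.034 and -0.018 m and y of stopper in the frame of carrier_three between -0.0485 and -0.0325 m and z of stopper in the frame of carrier_three between 0.012 and 0.02 m and x of small_jar in the frame of carrier_two between -0.008 and 0.008 m and y of small_jar in the frame of carrier_two between 0.017 and 0.033 m and z of small_jar in the frame of carrier_two between 0.002 and 0.01 m and x of big_weight in the frame of carrier_two between -0.008 and 0.008 m and y of big_weight in the frame of carrier_two between -0.044 and -0.028 m and z of big_weight in the frame of carrier_two between 0.012 and 0.02 m); the robot touches nothing.
It fails at once if the tall powder jar is shifted by more than 30 mm or knocked over (distance of tall_jar from where it was at the start of the episode above 0.03 m or angle between tall_jar's own z axis and vertical above 0.5 rad).
It fails at once if the smaller brass weight is shifted by more than 30 mm or knocked over (distance of small_weight from where it was at the start of the episode above 0.03 m or angle between small_weight's own z axis and vertical above 0.5 rad).
It fails at once if the beaker is shifted by more than 30 mm or knocked over (distance of beaker from where it was at the start of the episode above 0.03 m or angle between beaker's own z axis and vertical above 0.5 rad).
It fails at once if the glass flask is dropped: it moves faster than 0.5 m/s with no finger on it (a free fall of about 13 mm) (linear speed of flask above 0.5 m/s and contact force between flask and the fingers below 0.05 N).
It fails at once if the glass dropper bottle is dropped: it moves faster than 0.5 m/s with no finger on it (a free fall of about 13 mm) (linear speed of dropper above 0.5 m/s and contact force between dropper and the fingers below 0.05 N).
It also fails if it takes over 131 s, if anything falls off the work surface, if the arm or the gripper's body presses on something with over 40 N, if the wrist force passes 120 N, or if a joint passes its speed limit or range.

## Working session

There is one attempt and no reset: what is moved stays moved. The work goes in short steps, Python scripts to look and compute and a tool call to move; the robot and the scene stay as the last step left them, time stands still between calls to the robot, and variables do not carry over. Pictures are saved under pics/ and viewed, at most 14 in all, crops included, and the job is handed in when it is done.

Besides the shell and the picture viewer there is one more tool, called as name([rows], argument=value, ...), one row to a line, values as JSON. step_arm: Moves the arm, as the interface text tells. Its arguments: {"type":"object","properties":{"targets":{"type":"array"},"grip_force":{"type":"number"}},"required":["targets"]}

```bash
ls; mkdir -p pics; python3 - <<'E'
from plant import *
import cv2,numpy as np
np.set_printoptions(precision=3,suppress=True)
o=get_obs();print(o)
for c in ["scene","side","wrist"]:
    im=snapshot(c);cv2.imwrite(f"pics/{c}0.png",im[:,:,::-1]);print(c,calibration(c))
    for n in "carrier_three carrier_two flask dropper stopper small_jar big_weight small_weight beaker tall_jar".split():
        print(n,[(np.round(d["extent"],1).tolist(),round(float(d["score"]),2)) for d in recognise(n,c)[:3]])
a=cv2.imread("pics/scene0.png")
E
```

```text
pics
{'time_s': 0.0, 'joint_positions': array([-1.333,  0.384,  0.044,  1.6  , -0.018,  1.161, -0.05 ]), 'joint_vel': array([-0.   ,  0.002, -0.001, -0.001, -0.   , -0.   , -0.   ]), 'tau': array([  0.   , -43.345,   1.024, -24.952,   0.011,   0.012,   0.   ]), 'eef_pos': array([213.858, 612.831, 229.89 ]), 'tool_rot': array([[-0.944,  0.329, -0.001],
       [ 0.329,  0.944, -0.002],
       [-0.   , -0.003, -1.   ]]), 'force': array([0.154, 0.142, 0.208]), 'torque': array([ 0.019, -0.007, -0.023]), 'gripper_force': 0.0, 'grip_width': 85.49155032747201}
scene {'mtx': array([[361.724,   0.   , 257.858],
       [  0.   , 361.724, 188.015],
       [  0.   ,   0.   ,   1.   ]]), 'R': array([[ 0.901, -0.434,  0.014],
       [-0.267, -0.579, -0.771],
       [ 0.343,  0.69 , -0.637]]), 't': array([-432.607,  144.43 ,  803.091])}
carrier_three [([214.7, 126.3, 267.1, 160.3], 0.81), ([208.2, 134.8, 228.1, 174.6], 0.59)]
carrier_two [([242.2, 200.9, 296.5, 251.9], 0.86)]
flask [([206.5, 136.3, 225.0, 172.3], 0.74)]
dropper [([235.8, 174.0, 252.8, 202.2], 0.73)]
stopper [([304.8, 309.8, 320.0, 3
[... 595 characters left out ...]
ght [([234.0, 286.3, 247.4, 300.6], 0.59)]
beaker [([242.6, 242.8, 250.9, 283.4], 0.21)]
tall_jar [([242.9, 242.4, 253.7, 282.7], 0.9)]
wrist {'mtx': array([[297.319,   0.   , 255.936],
       [  0.   , 297.319, 186.78 ],
       [  0.   ,   0.   ,   1.   ]]), 'hand_eye': array([[  -0.   ,   -0.946,   -0.323,   82.834],
       [   1.   ,   -0.   ,   -0.   ,    1.139],
       [   0.   ,   -0.323,    0.946, -140.507],
       [   0.   ,    0.   ,    0.   ,    1.   ]])}
carrier_three [([105.7, 345.1, 148.4, 384.0], 0.81)]
carrier_two [([1.8, 326.0, 28.0, 356.6], 0.95)]
flask []
dropper [([23.4, 327.2, 44.2, 363.8], 0.86)]
stopper []
small_jar []
big_weight []
small_weight []
beaker []
tall_jar []
```

```bash
python3 - <<'E'
import cv2,numpy as np
a=cv2.imread("pics/scene0.png")[90:350,150:410];b=cv2.imread("pics/side0.png")[120:380,100:360]
cv2.imwrite("pics/c0.png",cv2.resize(np.vstack([a]),None,fx=2.3,fy=2.3,interpolation=2))
w=cv2.imread("pics/wrist0.png")
s=cv2.resize(cv2.imread("pics/side0.png"),(400,300));w=cv2.resize(w,(400,300))
cv2.imwrite("pics/c1.png",np.hstack([s,w]))
E
```

```text
(no output)
```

View pics/c0.png

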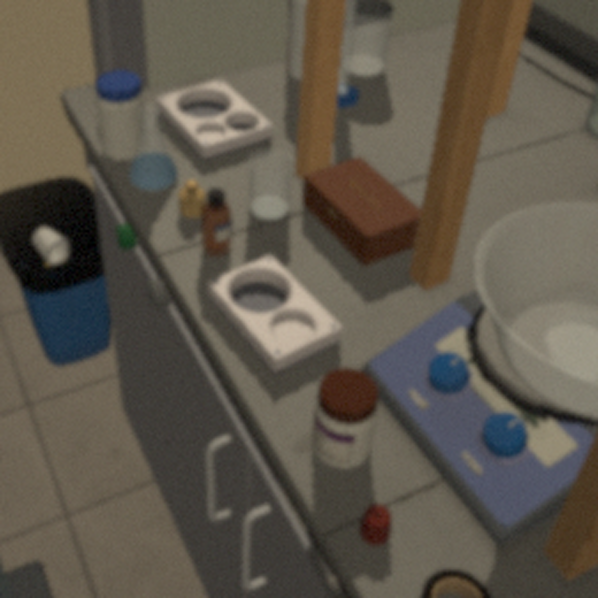

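View pics/c1.png

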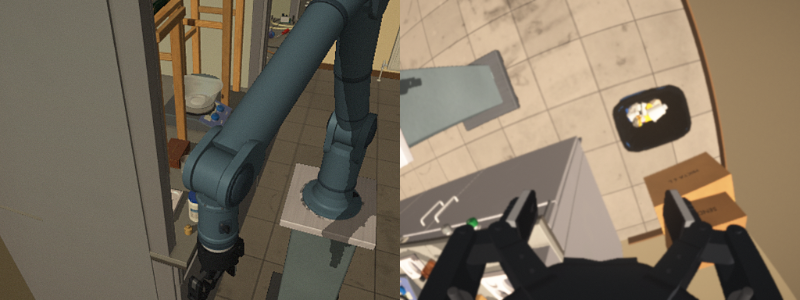

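The scene view shows, in crop pixels: carrier_three at (215,118), carrier_two at (275,310), tall jar at (118,115), flask at (153,170), a brass weight at (192,200), dropper at (215,225), beaker at (268,190), small jar at (347,420) and stopper at (377,523). The stool legs are at (320,90) and (450,150). The wrist currently looks at the floor.

```bash
cat > h.py <<'E'
from plant import *
import cv2,numpy as np
np.set_printoptions(precision=1,suppress=True)
def ray(cam,px,obs=None):
    c=calibration(cam);K=c["mtx"]
    px=np.asarray(px,float)
    if cam!="wrist":
        d=c["R"].T@np.linalg.solve(K,[px[0],px[1],1]);o=-c["R"].T@c["t"]
    else:
        v=(px-K[:2,2])/K[0,0];r=np.hypot(*v);d=np.array([*(v*np.sinc(r/np.pi)),np.cos(r)])
        if r>0: d[:2]=v/r*np.sin(r)
        H=np.asarray(c["hand_eye"]);R=np.asarray(obs["tool_rot"])
        o=R@H[:3,3]+obs["eef_pos"];d=R@H[:3,:3]@d
    return o,d/np.linalg.norm(d)
def proj(cam,X,obs=None):
    c=calibration(cam);K=c["mtx"]
    X=np.atleast_2d(X)
    if cam!="wrist":
        p=X@c["R"].T+c["t"];return p[:,:2]/p[:,2:]*K[0,0]+K[:2,2]
    H=np.asarray(c["hand_eye"]);R=np.asarray(obs["tool_rot"])
    p=((X-obs["eef_pos"])@R-H[:3,3])@H[:3,:3]
    rr=np.linalg.norm(p[:,:2],axis=1);return p[:,:2]/rr[:,None]*np.arctan2(rr,p[:,2])[:,None]*K[0,0]+K[:2,2]
def atz(o,d,z): return o+d*(z-o[2])/d[2]
def tri(rays):
    A=sum(np.eye(3)-np.outer(d,d) for o,d in rays);b=sum((np.eye(3)-np.outer(d,d))@o for o,d in rays)
    return np.linalg.solve(A,b)
E
python3 - <<'E'
from h import *
for n,p,z in [("c3",(244,144),24),("c2",(269,225),24),("flask",(216.5,164),15),("dropper",(243,190),40),("stopper",(313,319),12),("sjar",(301,273),38),("weight",(233,178),18),("tall",(206,140),51),("beaker",(267,181),5),("stoolleg1",(286,166),0),("leg2",(338,212),0),("cornerfront",(178,131),0),("edge",(240,247),0),("edge2",(290,340),0),("book",(307,202),0),("plate",(312,248),0),("plate2",(368,320),0)]:
    print(n,atz(*ray("scene",p),z))
print(atz(*ray("side",(240,293)),18),atz(*ray("side",(248,283)),0))
E
```

```text
c3 [532.1 206.5  24. ]
c2 [ 443.3 -136.    24. ]
flask [422.1 155.1  15. ]
dropper [432.2 -11.5  40. ]
stopper [ 411.9 -378.7   12. ]
sjar [ 433.5 -294.7   38. ]
weight [438.6  71.   18. ]
tall [421.2 234.7  51. ]
beaker [525.1  34.7   5. ]
stoolleg1 [611.3  80.4   0. ]
leg2 [ 634.8 -148.1    0. ]
cornerfront [378.5 405.6   0. ]
edge [ 362.9 -149.8    0. ]
edge2 [ 356.6 -390.7    0. ]
book [583.3 -82.3   0. ]
plate [ 510.4 -221.9    0. ]
plate2 [ 510.7 -419.7    0. ]
[416.2 316.1  18. ] [416.4 264.4   0. ]
```

Careful with the scale: shifts go in shares of 750 mm and turns go in shares of 90 degrees. That gives: -388 mm / 750 = -0.5173, -353 mm / 750 = -0.4707, 1.236 rad / 1.5708 = 0.7869.

step_arm([
  [[-0.1067, -0.16, -0.08], [0, 0, 0.0955], 1],
  [[-0.16, -0.24, -0.1333], [0, 0, 0.191], 1],
  [[-0.22, -0.324, -0.1333], [0, 0, 0.2865], 1],
  [[-0.22, -0.324, -0.1333], [0, 0, 0.382], 1],
  [[-0.22, -0.324, -0.1333], [0, 0, 0.4775], 1],
  [[-0.22, -0.324, -0.1333], [0, 0, 0.573], 1],
  [[-0.4707, -0.5173, -0.1333], [0, 0, 0.6685], 1],
  [[-0.4707, -0.5173, -0.1333], [0, 0, 0.7639], 1],
  [[-0.4707, -0.5173, -0.1333], [0, 0, 0.7869], 1],
  [[-0.4707, -0.5173, -0.1333], [0, 0, 0.7869], 1],
  [[-0.4707, -0.5173, -0.1333], [0, 0, 0.7869], 1],
  [[-0.4707, -0.5173, -0.1333], [0, 0, 0.7869], 1],
])

```text
time_s: 2.85
eef_pos: [423.1, 123.7, 332.1]
tool_rot: [[0.015, 1.0, 0.002], [1.0, -0.015, -0.0], [-0.0, 0.002, -1.0]]
force: [0.2, 0.4, 0.6]
grip_width: 85.3
gripper_force: 0.0
```

```bash
cat > look.py <<'E'
from h import *
import sys,pickle
def look(tag,cams=("wrist",)):
    for c in cams:
        o=get_obs();im=snapshot(c);cv2.imwrite(f"pics/{c}{tag}.png",im[:,:,::-1]);D={}
        for n in "carrier_three carrier_two flask dropper stopper small_jar big_weight small_weight beaker tall_jar".split():
            D[n]=[(np.array(d["extent"]),float(d["score"]),d["pixels"]) for d in silhouettes(n,c)[:2]]
            for e,s,_ in D[n]: print(c,n,e,round(s,2))
        pickle.dump((o,D),open(f"{c}{tag}.pkl","wb"))
E
python3 -c "
from look import *
print(get_obs()['eef_pos']);look('1',('wrist','side'))"
```

```text
[423.1 123.7 332.1]
wrist carrier_three [294.5  23.2 368.8 115.7] 0.67
wrist carrier_two [244.5 239.9 291.3 304.6] 0.8
wrist flask [238.8  97.9 274.6 138.8] 0.55
wrist dropper [255.2 198.6 276.8 238.9] 0.94
wrist small_jar [250.1 324.2 275.6 332.5] 0.44
wrist small_weight [241.   16.3 255.9  31.6] 0.48
wrist beaker [303.1 172.4 344.7 217.1] 0.78
wrist tall_jar [224.7  42.9 268.4  89.6] 0.73
side carrier_three [219.3 242.1 234.9 272.8] 0.55
side carrier_three [260.6 221.3 266.5 240.4] 0.21
side carrier_two [270.2 175.8 301.  208.7] 0.81
side flask [253.9 220.3 272.  260.3] 0.49
side dropper [268.7 196.5 278.2 219.6] 0.76
side stopper [312.7 148.7 315.7 157.8] 0.46
side small_jar [297.5 142.7 312.5 170.1] 0.71
side big_weight [260.1 221.3 267.5 240.1] 0.5
side small_weight [236.  286.  244.6 302.5] 0.46
side beaker [231.3 199.8 248.1 224.7] 0.77
side tall_jar [242.4 234.4 263.8 283.4] 0.86
```

View pics/wrist1.png

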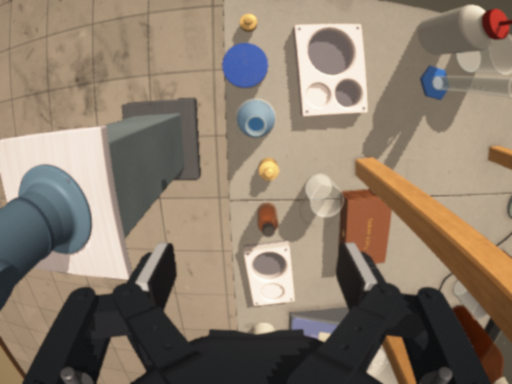

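Converted, -240 mm / 750 = -0.32, -20 mm / 750 = -0.0267.

step_arm([
  [[-0.32, 0, -0.0267], [0, 0, 0], 1],
  [[-0.32, 0, -0.0267], [0, 0, 0], 1],
  [[-0.32, 0, -0.0267], [0, 0, 0], 1],
  [[-0.32, 0, -0.0267], [0, 0, 0], 1],
  [[-0.32, 0, -0.0267], [0, 0, 0], 1],
  [[-0.32, 0, -0.0267], [0, 0, 0], 1],
  [[-0.32, 0, -0.0267], [0, 0, 0], 1],
])

```text
time_s: 4.65
eef_pos: [419.3, -109.8, 351.5]
tool_rot: [[0.004, 1.0, 0.001], [1.0, -0.004, 0.002], [0.002, 0.001, -1.0]]
force: [0.7, 0.7, 0.0]
grip_width: 85.5
gripper_force: 0.0
```

The wrist view shows: small weight (249,22), tall jar (245,65), flask (257,118), carrier_three (332,70), big weight (269,170), dropper (267,218), beaker (323,195), carrier_two (270,273). Both carriers have a yaw near 0, with the big well towards +y.

```bash
python3 - <<'E'
from look import *
look('2')
c=cv2.imread("pics/wrist2.png");cv2.imwrite("pics/w2c.png",cv2.resize(c[0:330,150:420],None,fx=1.8,fy=1.8))
o1,D1=pickle.load(open("wrist1.pkl","rb"));o2,D2=pickle.load(open("wrist2.pkl","rb"));os,Ds=pickle.load(open("side1.pkl","rb"))
def ctr(D,n):
    e=D[n][0][0];return (e[:2]+e[2:])/2
for n in D1:
    R=[]
    if D1[n]:R.append(ray("wrist",ctr(D1,n),o1))
    if D2[n]:R.append(ray("wrist",ctr(D2,n),o2))
    if len(R)==2: print(n,"tri",tri(R))
    for r in R: print("   ",atz(*r,24))
E
```

```text
wrist carrier_two [245.  108.8 300.3 190.6] 0.94
wrist dropper [256.7  57.  283.4  82.9] 0.69
wrist stopper [245.6 267.6 259.5 279.8] 0.47
wrist small_jar [250.7 225.9 282.  268.6] 0.87
wrist big_weight [261.7  13.2 279.7  34.6] 0.82
wrist beaker [305.7  23.1 350.3  63.3] 0.58
    [540.2 239.3  24. ]
carrier_two tri [ 446.  -126.5    2. ]
    [ 442.9 -110.8   24. ]
    [ 447.  -122.1   24. ]
    [426.3 163.2  24. ]
dropper tri [440.4   4.1  37. ]
    [439.4  -1.9  24. ]
    [442.5   4.9  24. ]
    [ 412.7 -359.9   24. ]
small_jar tri [ 438.4 -353.   -65.3]
    [ 433.3 -259.6   24. ]
    [ 438.3 -300.8   24. ]
    [443.7  79.2  24. ]
    [416.3 307.6  24. ]
beaker tri [528.5  47.7  47.1]
    [534.7  39.   24. ]
    [533.5  51.5  24. ]
    [412.5 242.3  24. ]
```

View pics/w2c.png

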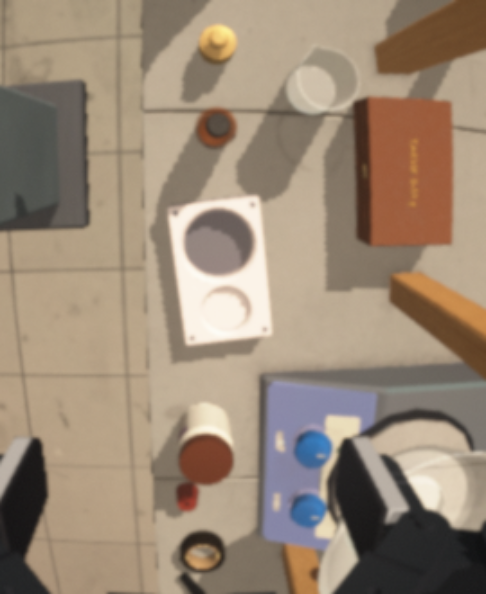

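The second view shows carrier_two near crop (220,270) yawed slightly, big weight (218,42), dropper (216,126), small jar (206,440), stopper (187,496). Next I fit poses to the silhouettes over all the views.

```bash
cat > fit.py <<'E'
from look import *
from scipy.optimize import minimize
from scipy.optimize import least_squares
def cyl(prof):
    a=np.linspace(0,2*np.pi,24,endpoint=False)
    return np.vstack([np.c_[r*np.cos(a),r*np.sin(a),0*a+z] for r,z in prof])
M=dict(flask=cyl([(32,0),(32,6),(13,70),(13,100)]),dropper=cyl([(17,0),(17,60),(9,64),(9,82)]),stopper=cyl([(11,0),(13,25)]),
 small_jar=cyl([(26.5,0),(26.5,77)]),big_weight=cyl([(16,0),(16,25),(7,41)]),small_weight=cyl([(13,0),(13,20),(5,33)]),beaker=cyl([(26,0),(26,68)]),tall_jar=cyl([(30,0),(30,103)]),
 carrier_three=np.array([[sx*53,sy*71,z] for sx in(-1,1) for sy in(-1,1) for z in(0,24)],float),carrier_two=np.array([[sx*41,sy*65,z] for sx in(-1,1) for sy in(-1,1) for z in(0,24)],float))
def place(n,q):
    c,s=np.cos(q[3]),np.sin(q[3]);return M[n]@np.array([[c,-s,0],[s,c,0],[0,0,1]]).T+q[:3]
def pred(n,q,v,o):
    p=proj(v,place(n,q),o);return p
def fit(n,views,q0,usez=True):
    # views: list of (cam,obs,extent,pixels)
    car="carrier" in n
    def f(x):
        q=[x[0],x[1],x[2] if usez else q0[2],0]
        return np.concatenate([np.r_[p.min(0),p.max(0)]-e for v,o,e,m in views for p in [pred(n,q,v,o)]])
    if not car:
        s=least_squares(f,q0[:3] if usez else q0[:2],loss="soft_l1",x_scale=10);return s.x,f(s.x)
    def g(x):
        t=0
        for v,o,e,m in views:
            im=np.zeros((384*4,512*4),np.uint8);h=cv2.convexHull(((pred(n,[x[0],x[1],x[2] if usez else 0,x[3]*.01],v,o)+.5)*4).astype(np.int32))
            cv2.fillConvexPoly(im,h,1);P=cv2.resize(im.astype(np.float32),(512,384),interpolation=cv2.INTER_AREA)
            t+=1-np.minimum(P,m).sum()/np.maximum(P,m).sum()
        return t
    s=minimize(g,q0,method="Nelder-Mead",options=dict(initial_simplex=np.array([q0]+[np.array(q0)+np.eye(4)[i]*12 for i in range(4)]),xatol=.2,fatol=1e-4,maxiter=300))
    return s.x,s.fun
E
python3 - <<'E'
from fit import *
look('3',('scene',))
V={}
for f,c in (("wrist1","wrist"),("wrist2","wrist"),("side1","side"),("scene3","scene")):
    o,D=pickle.load(open(f+".pkl","rb"))
    for n in D:
        if D[n]: V.setdefault(n,[]).append((c,o,D[n][0][0],D[n][0][2],f))
q={"flask":(425,155),"dropper":(435,-5),"stopper":(412,-370),"small_jar":(435,-295),"big_weight":(440,75),"small_weight":(416,312),"beaker":(528,42),"tall_jar":(415,240),"carrier_three":(535,220),"carrier_two":(445,-128)}
for n in q:
    vs=V[n];car="carrier" in n
    for z in (True,False):
        print(n,z,*fit(n,[v[:4] for v in vs],[*q[n],0,5],z))
    for v in vs: print("  ",v[4],*fit(n,[v[:4]],[*q[n],0,5],False))
E
```

```text
scene carrier_three [215.  124.4 269.3 160. ] 0.76
scene carrier_two [239.7 202.3 295.1 254.3] 0.75
scene carrier_two [214.6 127.  266.6 157.3] 0.4
scene flask [207.1 134.2 224.6 176.4] 0.97
scene dropper [235.7 173.1 254.9 201.6] 0.8
scene stopper [305.5 308.2 319.2 329.8] 0.67
scene small_jar [287.7 252.8 314.1 291.5] 0.84
scene big_weight [225.2 168.8 237.7 184.3] 0.69
scene small_weight [239.7 200.8 297.3 254. ] 0.66
scene beaker [256.8 156.4 273.3 184.3] 0.69
scene tall_jar [192.1 121.1 215.  162.1] 0.69
scene tall_jar [240.  199.8 297.  253.6] 0.26
flask True [422.8 160.1   4.5] [-5.   1.   0.4  0.9 -5.5  3.4 -0.3  2.3 -2.  -0.2  2.6 -3.9]
flask False [423.2 160. ] [-4.5  1.   0.5  0.5 -5.5  4.6 -0.5  3.4 -1.7  1.2  2.8 -2.6]
   wrist1 [426.4 161.1] [-2.5  0.2  2.5 -0.2]
   side1 [421.  142.7] [-2.5  0.7  2.4 -0.8]
   scene3 [420.4 156.6] [-2.2  2.   2.4 -1.7]
dropper True [439.3   3.   -0.1] [ 0.5  2.6  0.9 -1.3  0.2  1.1 -2.5 -0.6 -0.9 -0.9  1.2  3.1  0.8 -2.3
 -5.1  0.4]
dropper False [439.3   3. ] [ 0.5  2.6  0.9 -1.3  0.2  1.1 -2.5 -0.6 -0.9 -0.9  1.2  3.   0.8 -2.3
 -5.1 
[... 2914 characters left out ...]
ange(4)]),xatol=.2,fatol=1e-4,maxiter=300))
    res = _minimize_neldermead(fun, x0, args, callback, bounds=bounds,
                               **options)
    fxr = func(xr)
    fx = function(np.copy(x), *(wrapper_args + args))
  File "fit.py", line 25, in g
    im=np.zeros((384*4,512*4),np.uint8);h=cv2.convexHull(((pred(n,[x[0],x[1],x[2] if usez else 0,x[3]*.01],v,o)+.5)*4).astype(np.int32))
                                                           ~~~~^^^^^^^^^^^^^^^^^^^^^^^^^^^^^^^^^^^^^^^^^^^^^^^^
  File "fit.py", line 13, in pred
    p=proj(v,place(n,q),o);return p
  File "h.py", line 16, in proj
    c=calibration(cam);K=c["mtx"]
ValueError: time passes only in moves, steps and waits
```

Converted, 100 mm / 750 = 0.1333, 26 mm / 750 = 0.0347.

step_arm([
  [[0, 0.0347, 0.1333], [0, 0, 0], 1],
  [[0, 0.0347, 0.1333], [0, 0, 0], 1],
  [[0, 0.0347, 0.1333], [0, 0, 0], 1],
  [[0, 0.0347, 0.1333], [0, 0, 0], 1],
])

```text
time_s: 6.15
eef_pos: [444.6, -109.0, 250.6]
tool_rot: [[0.001, 1.0, -0.004], [1.0, -0.001, -0.002], [-0.002, -0.004, -1.0]]
force: [0.8, 0.8, -0.0]
grip_width: 85.5
gripper_force: 0.0
```

```bash
python3 - <<'E'
import re
s=open('h.py').read()
s=s.replace('import cv2,numpy as np\n','import cv2,numpy as np,os,pickle\n',1)
s=s.replace("def ray(","""if not os.path.exists("cal.pkl"): pickle.dump({c:calibration(c) for c in("scene","side","wrist")},open("cal.pkl","wb"))
CAL=pickle.load(open("cal.pkl","rb"))
calibration=lambda n:CAL[n]
def ray(""",1)
open('h.py','w').write(s)
E
cat >> look.py <<'E'
def look1(tag,names,c="wrist",thumb=False):
    o=get_obs();im=snapshot(c);cv2.imwrite(f"pics/{c}{tag}.png",im[:,:,::-1]);D={}
    for n in names: D[n]=[(np.array(d["extent"]),float(d["score"]),d["pixels"]) for d in silhouettes(n,c)[:2]]
    pickle.dump((o,D),open(f"{c}{tag}.pkl","wb"));return o,D
E
python3 - <<'E'
from fit import *
o,D=look1('4',["carrier_two"])
print(o["eef_pos"],D["carrier_two"][0][:2])
v=[("wrist",o,*[D["carrier_two"][0][i] for i in(0,2)])]
print(fit("carrier_two",v,[445,-125,0,5],False),fit("carrier_two",v,[445,-125,0,5],True))
o2,D2=pickle.load(open("wrist2.pkl","rb"));v2=v+[("wrist",o2,*[D2["carrier_two"][0][i] for i in(0,2)])]
print(fit("carrier_two",v2,[445,-125,0,5],True))
E
```

```text
[ 444.6 -109.   250.6] (array([219.6, 114.2, 292.3, 216. ]), 0.85)
(array([ 447.7, -123.7,    5.3,   11.7]), np.float64(0.04595649242401123)) (array([ 447.3, -126.2,   -9.1,   12.5]), np.float64(0.01842629909515381))
(array([ 447.4, -125.6,   -7.8,   11.6]), np.float64(0.044577717781066895))
```

View pics/wrist4.png

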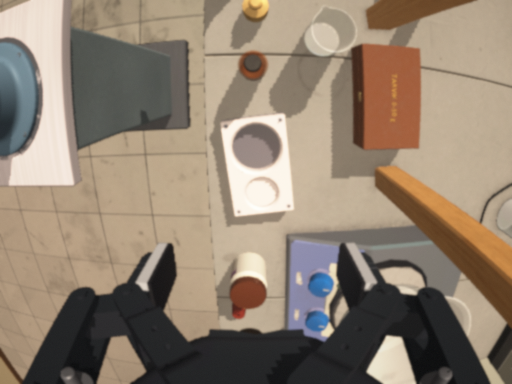

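Sharp view: jar well at (256,145), weight well at (263,192), corner dots visible. I'll check the fit by projecting the model wells onto the image, then move over the jar.

```bash
cat > wells.py <<'E'
from fit import *
W={"carrier_two":[(0,25,31.5),(0,-36,21)],"carrier_three":[(0,26,37),(22,-40.5,22),(-26,-40.5,18)]}
def refine(n,tag,q,z=24,draw=None):
    """fit x,y,yaw by aligning top-face outline and rim circles with image gradients"""
    im=cv2.imread(f"pics/wrist{tag}.png");o,_=pickle.load(open(f"wrist{tag}.pkl","rb"))
    g=cv2.GaussianBlur(cv2.cvtColor(im,cv2.COLOR_BGR2GRAY).astype(np.float32),(0,0),1.5)
    G=np.hypot(cv2.Sobel(g,cv2.CV_32F,1,0),cv2.Sobel(g,cv2.CV_32F,0,1));G=np.minimum(G,150)
    a=np.linspace(0,2*np.pi,72,endpoint=False);t=np.linspace(-1,1,40)
    hx,hy=(41,65) if n=="carrier_two" else (53,71)
    P=np.vstack([np.c_[(r+3)*np.cos(a)+x,(r+3)*np.sin(a)+y] for x,y,r in W[n]]+[np.c_[t*hx,0*t+s*hy] for s in(-1,1)]+[np.c_[0*t+s*hx,t*hy] for s in(-1,1)])
    def pts(q):
        c,s=np.cos(q[2]/100),np.sin(q[2]/100);X=P@np.array([[c,s],[-s,c]])+q[:2]
        return proj("wrist",np.c_[X,np.full(len(X),z)],o).astype(np.float32)
    f=lambda q:-cv2.remap(G,*[v.reshape(-1,1) for v in pts(q).T],cv2.INTER_LINEAR).mean()
    best=min((minimize(f,np.array(q)+d,method="Nelder-Mead",options=dict(initial_simplex=np.array(q)+d+np.vstack([np.zeros(3),5*np.eye(3)]))) for d in ([0,0,0],[4,0,0],[-4,0,0],[0,5,0],[0,-5,0])),key=lambda s:s.fun)
    x,y,w=best.x;c,s=np.cos(w/100),np.sin(w/100)
    if draw:
        b=cv2.resize(im,None,fx=3,fy=3,interpolation=2)
        for p in pts(best.x): cv2.circle(b,tuple(int(v) for v in p*3+1),1,(0,0,255),-1)
        p=pts(best.x)*3;l,t0=np.maximum(p.min(0)-60,0).astype(int);r,u=p.max(0).astype(int)+60
        cv2.imwrite(draw,b[t0:u,l:r][:600,:800])
    return best.x,best.fun,[(round(x+c*a-s*b,1),round(y+s*a+c*b,1)) for a,b,_ in W[n]]
E
python3 - <<'E'
from wells import *
for z in (20,24,28): print(z,*refine("carrier_two","4",[447.5,-125,11.7],z,"pics/w4.png" if z==24 else None))
for z in (20,24): print(z,*refine("carrier_two","2",[447.5,-125,11.7],z))
for z in (20,24): print(z,*refine("carrier_three","1",[542,242,8],z))
E
```

```text
20 [ 447.2 -125.3   12.1] -97.00508117675781 [(np.float64(444.2), np.float64(-100.4)), (np.float64(451.5), np.float64(-161.0))]
24 [ 447.  -124.6   12.3] -95.86082458496094 [(np.float64(443.9), np.float64(-99.8)), (np.float64(451.4), np.float64(-160.3))]
28 [ 446.8 -123.8   12.4] -92.692626953125 [(np.float64(443.7), np.float64(-99.0)), (np.float64(451.3), np.float64(-159.5))]
20 [ 447.5 -125.    11.8] -101.6869125366211 [(np.float64(444.6), np.float64(-100.1)), (np.float64(451.8), np.float64(-160.7))]
24 [ 447.2 -124.6   12. ] -100.76991271972656 [(np.float64(444.2), np.float64(-99.8)), (np.float64(451.5), np.float64(-160.4))]
20 [542.9 242.8   8.4] -108.2716064453125 [(np.float64(540.8), np.float64(268.7)), (np.float64(568.2), np.float64(204.3)), (np.float64(520.4), np.float64(200.3))]
24 [541.6 241.8   7.8] -104.18428039550781 [(np.float64(539.6), np.float64(267.7)), (np.float64(566.7), np.float64(203.2)), (np.float64(518.9), np.float64(199.4))]
```

View pics/w4.png

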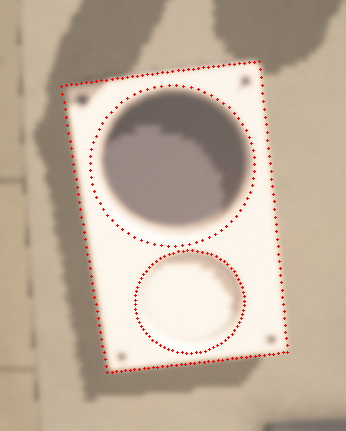

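Converted, -170 mm / 750 = -0.2267, -100 mm / 750 = -0.1333.

step_arm([
  [[-0.1333, -0.0107, 0], [0, 0, 0], 1],
  [[-0.2267, -0.0107, 0.0667], [0, 0, 0], 1],
  [[-0.2267, -0.0107, 0.0667], [0, 0, 0], 1],
  [[-0.2267, -0.0107, 0.0667], [0, 0, 0], 1],
  [[-0.2267, -0.0107, 0.0667], [0, 0, 0], 1],
  [[-0.2267, -0.0107, 0.0667], [0, 0, 0], 1],
  [[-0.2267, -0.0107, 0.0667], [0, 0, 0], 1],
])

```text
time_s: 6.95
eef_pos: [439.1, -277.8, 202.8]
tool_rot: [[-0.002, 1.0, 0.004], [1.0, 0.002, 0.002], [0.002, 0.004, -1.0]]
force: [0.1, 0.5, -0.2]
grip_width: 85.5
gripper_force: 0.0
```

The fitted outline and rims lie right on the block, so carrier_two is good: jar well (444,-100), weight well (451.5,-160.5).

```bash
python3 - <<'E'
from fit import *
o,D=look1('5',["small_jar","stopper"])
print(o["eef_pos"])
for n,q in (("small_jar",[435,-293,0,0]),("stopper",[412,-373,0,0])):
    for d in D[n][:1]:
        v=[("wrist",o,d[0],d[2])];print(n,d[:2],*fit(n,v,q,False),*fit(n,v,q,True))
E
```

```text
[ 439.1 -277.8  202.8]
small_jar (array([225.1, 147.4, 275.6, 214.3]), 0.6) [ 434.9 -287.2] [-2.6 -0.8  2.5  0.8] [ 434.7 -292.5  -15.9] [-1.   1.   1.  -0.7]
stopper (array([228.6, 225.1, 244.5, 247.4]), 0.8) [ 416.8 -371.1] [-2.8 -1.6  2.5  2.1] [ 411.8 -411.1  -74.6] [-0.7  0.5  0.7 -0.5]
```

View pics/wrist5.png

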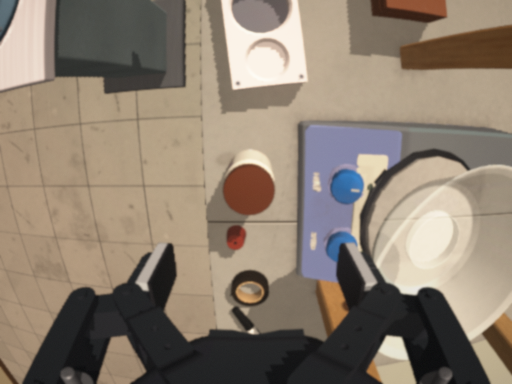

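The jar lid is centred at (249,189), the stopper at (235,237). The stove and bowl stand to the right, clear of the fingers.

```bash
python3 - <<'E'
from h import *
o,_=pickle.load(open("wrist5.pkl","rb"))
print(atz(*ray("wrist",(249,188.5),o),77),atz(*ray("wrist",(235.5,237),o),25),proj("wrist",[[435,-291,77],[461,-291,77],[409,-291,77],[435,-265,77],[435,-317,77],[435,-264.5,0]],o))
im=cv2.imread("pics/wrist5.png");h=cv2.cvtColor(im,cv2.COLOR_BGR2HSV)
m=((h[...,0]<14)|(h[...,0]>170))&(h[...,1]>110)&(h[...,2]<200)
m=m.astype(np.uint8);n,l,s,c=cv2.connectedComponentsWithStats(m)
for i in range(1,n):
    if s[i,4]>80 and s[i,0]>200 and s[i,0]<300:print(s[i],c[i])
E
```

```text
[ 433.8 -286.    77. ] [ 415.8 -366.4   25. ] [[250.3 193.5]
 [277.5 193.5]
 [223.2 193.4]
 [250.2 167.1]
 [250.5 218.2]
 [251.2 149.8]]
[ 223  165   51   50 2010] [248.3 189.4]
[227 226  19  24 369] [235.5 237.1]
```

Converted, 177 mm / 750 = 0.236, 150 mm / 750 = 0.2.

step_arm([
  [[-0.0147, -0.0067, 0.0667], [0, 0, 0], 1],
  [[-0.0147, -0.0067, 0.1333], [0, 0, 0], 1],
  [[-0.0147, -0.0067, 0.2], [0, 0, 0], 1],
  [[-0.0147, -0.0067, 0.236], [0, 0, 0], 1],
  [[-0.0147, -0.0067, 0.236], [0, 0, 0], 1],
  [[-0.0147, -0.0067, 0.236], [0, 0, 0], 0],
  [[-0.0147, -0.0067, 0.236], [0, 0, 0], -0.5],
  [[-0.0147, -0.0067, 0.236], [0, 0, 0], -0.5],
  [[-0.0147, -0.0067, 0.236], [0, 0, 0], -0.5],
  [[-0.0147, -0.0067, 0.236], [0, 0, 0], -0.5],
  [[-0.0147, -0.0067, 0.236], [0, 0, 0], -0.5],
], grip_force=40)

```text
time_s: 8.2
eef_pos: [434.4, -291.0, 26.9]
tool_rot: [[0.001, 1.0, 0.005], [1.0, -0.001, -0.001], [-0.001, 0.005, -1.0]]
force: [-0.5, 0.9, 6.9]
grip_width: 52.1
gripper_force: 42.4
```

Converted, 190 mm / 750 = 0.2533, 9.6 mm / 750 = 0.0128.

step_arm([
  [[0, 0, -0.0667], [0, 0, 0], -0.5],
  [[0.0533, 0.0053, -0.08], [0, 0, 0], -0.5],
  [[0.1067, 0.0128, -0.08], [0, 0, 0], -0.5],
  [[0.16, 0.0128, -0.08], [0, 0, 0], -0.5],
  [[0.2133, 0.0128, -0.08], [0, 0, 0], -0.5],
  [[0.2533, 0.0128, -0.08], [0, 0, 0], -0.5],
  [[0.2533, 0.0128, -0.08], [0, 0, 0], -0.5],
  [[0.2533, 0.0128, -0.0667], [0, 0, 0], -0.5],
  [[0.2533, 0.0128, -0.0467], [0, 0, 0], -0.5],
  [[0.2533, 0.0128, -0.0467], [0, 0, 0], -0.5],
  [[0.2533, 0.0128, -0.0467], [0, 0, 0], -0.5],
])

```text
time_s: 9.3
eef_pos: [441.5, -101.6, 59.2]
tool_rot: [[0.004, 1.0, -0.001], [1.0, -0.004, -0.001], [-0.001, -0.001, -1.0]]
force: [0.0, 0.4, -0.8]
grip_width: 51.8
gripper_force: 43.1
```

```bash
python3 - <<'E'
from fit import *
o,D=look1('6',["small_jar"])
print(o["eef_pos"],o["grip_width"])
d=D["small_jar"][0];v=[("wrist",o,d[0],d[2])];print(d[:2],*fit("small_jar",v,[444,-100,35,0],False))
b=cv2.imread("pics/wrist6.png")[100:340,130:390];s=snapshot("scene")[160:280,210:330,::-1]
cv2.imwrite("pics/6.png",np.hstack([cv2.resize(b,(433,400)),cv2.resize(s,(360,400))[:, :360]]))
E
```

```text
[ 441.5 -101.6   59.2] 51.79609007155993
(array([346.1,   0. , 469.8,  43. ]), 0.71) [518.9  20. ] [ -0.7 -61.6  49.   33.5]
```

View pics/6.png

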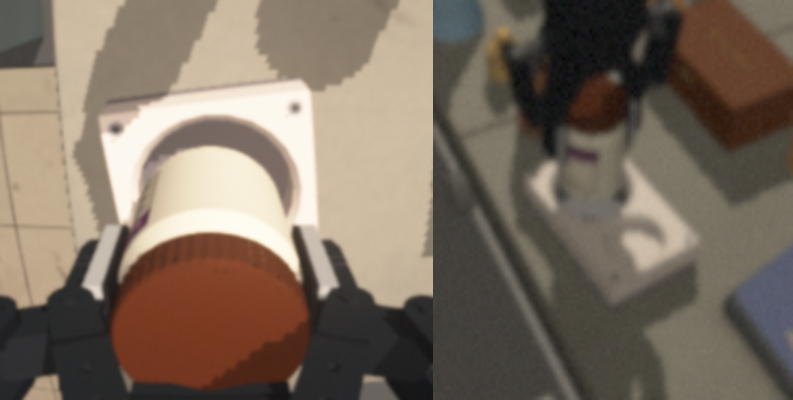

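The jar hangs over its well, a shade to the left; I nudge it 2 mm in +x and lower it.

Converted, 26 mm / 750 = 0.0347, 22 mm / 750 = 0.0293.

step_arm([
  [[0.0013, 0.0027, 0.0107], [0, 0, 0], -0.5],
  [[0.0013, 0.0027, 0.0213], [0, 0, 0], -0.5],
  [[0.0013, 0.0027, 0.0293], [0, 0, 0], -0.5],
  [[0.0013, 0.0027, 0.0347], [0, 0, 0], -0.5],
  [[0.0013, 0.0027, 0.0347], [0, 0, 0], -0.5],
])

```text
time_s: 9.95
eef_pos: [443.9, -99.2, 33.0]
tool_rot: [[0.001, 1.0, -0.001], [1.0, -0.001, 0.0], [0.0, -0.001, -1.0]]
force: [0.2, 0.0, -1.5]
grip_width: 52.7
gripper_force: 43.0
```

Converted, 194 mm / 750 = 0.2587, -147 mm / 750 = -0.196.

step_arm([
  [[0, 0, 0], [0, 0, 0], 1],
  [[0, 0, 0], [0, 0, 0], 1],
  [[0, 0, 0], [0, 0, 0], 1],
  [[0, 0, 0], [0, 0, 0], 1],
  [[0, 0, -0.0667], [0, 0, 0], 1],
  [[0, 0, -0.1333], [0, 0, 0], 1],
  [[0.0533, 0, -0.196], [0, 0, 0], 1],
  [[0.12, 0, -0.196], [0, 0, 0], 1],
  [[0.1867, 0, -0.196], [0, 0, 0], 1],
  [[0.2533, 0, -0.196], [0, 0, 0], 1],
  [[0.2587, 0, -0.196], [0, 0, 0], 1],
  [[0.2587, 0, -0.196], [0, 0, 0], 1],
])

```text
time_s: 11.15
eef_pos: [443.9, 98.7, 180.3]
tool_rot: [[-0.007, 1.0, 0.0], [1.0, 0.007, -0.0], [-0.0, 0.0, -1.0]]
force: [0.7, -0.7, 0.1]
grip_width: 85.5
gripper_force: 0.0
```

```bash
cat > obj.py <<'E'
from fit import *
def obj(tag,items):
    o,D=look1(tag,[n for n,_ in items]);print(o["eef_pos"])
    for n,q in items:
        if not D[n]: print(n,"none");continue
        d=D[n][0];v=[("wrist",o,d[0],d[2])];print(n,d[:2],*fit(n,v,[*q,0],False),*fit(n,v,[*q,0],True))
        m=np.argwhere(d[2])[:,::-1].mean(0);print("  centroid",m,"at mid height",atz(*ray("wrist",m,o),q[2]+M[n][:,2].max()/2))
E
python3 - <<'E'
from obj import *
obj('7',[("big_weight",[442,81,0]),("dropper",[440,2,0]),("small_jar",[444,-100,6])])
E
```

```text
[443.9  98.7 180.3]
big_weight (array([241. , 168.4, 270.7, 200.6]), 0.67) [444.8  80.6] [-0.3 -1.4  0.3  1.4] [444.8  74.8 -17.6] [ 0.5 -0.5 -0.5  0.4]
  centroid [254.3 183.7] at mid height [443.2  83.8  20.5]
dropper (array([235.3, 227. , 269. , 287.9]), 0.8) [441.4   4. ] [ 0.7  0.8 -0.7 -0.8] [441.5   9.4   8.4] [ 0.2 -0.1 -0.2  0.1]
  centroid [251.9 256.8] at mid height [440.9   5.6  41. ]
small_jar (array([233. , 294.1, 276.9, 334.8]), 0.58) [ 444.9 -101.4] [-0.4 -1.2  0.3 26.9] [ 445.1 -256.5 -182.1] [ 8.6 -0.9 -8.6  0.9]
  centroid [254.7 315.2] at mid height [444.4 -80.4  44.5]
```

View pics/wrist7.png

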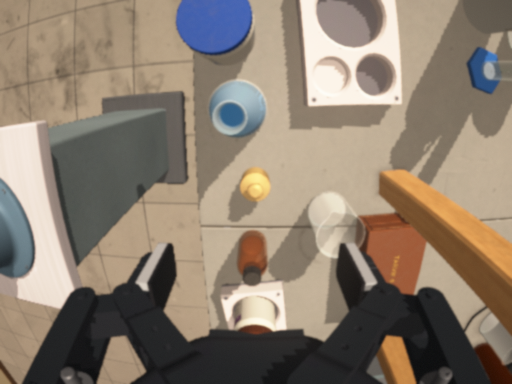

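The jar is standing in its well at (255,310), and the big weight is at (255,184). I grasp the weight 10 mm above the table.

Converted, 170 mm / 750 = 0.2267, 145 mm / 750 = 0.1933.

step_arm([
  [[-0.0227, 0, 0.0667], [0, 0, 0], 1],
  [[-0.0227, 0, 0.1333], [0, 0, 0], 1],
  [[-0.0227, 0, 0.1933], [0, 0, 0], 0.3],
  [[-0.0227, 0, 0.2267], [0, 0, 0], 0.3],
  [[-0.0227, 0, 0.2267], [0, 0, 0], 0.3],
  [[-0.0227, 0, 0.2267], [0, 0, 0], -0.9],
  [[-0.0227, 0, 0.2267], [0, 0, 0], -0.9],
  [[-0.0227, 0, 0.2267], [0, 0, 0], -0.9],
  [[-0.0227, 0, 0.2267], [0, 0, 0], -0.9],
  [[-0.0227, 0, 0.2267], [0, 0, 0], -0.9],
  [[-0.0227, 0, 0.2267], [0, 0, 0], -0.9],
], grip_force=50)

```text
time_s: 12.45
eef_pos: [445.9, 77.7, 12.1]
tool_rot: [[0.001, 1.0, 0.003], [1.0, -0.001, 0.001], [0.001, 0.003, -1.0]]
force: [-0.6, -2.1, 7.3]
grip_width: 29.7
gripper_force: 50.3
```

Converted, -108 mm / 750 = -0.144, -60 mm / 750 = -0.08.

step_arm([
  [[0, 0, -0.04], [0, 0, 0], -0.9],
  [[0, 0, -0.08], [0, 0, 0], -0.9],
  [[0, 0, -0.144], [0, 0, 0], -0.9],
  [[0, 0, -0.144], [0, 0, 0], -0.9],
  [[0, 0, -0.144], [0, 0, 0], -0.9],
])

```text
time_s: 12.95
eef_pos: [445.1, 79.8, 119.7]
tool_rot: [[-0.001, 1.0, 0.003], [1.0, 0.001, 0.004], [0.004, 0.003, -1.0]]
force: [0.1, 0.2, -2.1]
grip_width: 29.4
gripper_force: 50.2
```

```bash
python3 - <<'E'
from h import *
o=get_obs();print(o["eef_pos"],o["grip_width"],o["force"])
b=snapshot("wrist")[150:384,120:400,::-1];s=snapshot("side")[170:290,200:320,::-1]
cv2.imwrite("pics/8.png",np.hstack([cv2.resize(b,(440,368)),cv2.resize(s,(350,368))]))
E
```

```text
[445.1  79.8 119.7] 29.428372954529305 [ 0.1  0.2 -2.1]
```

View pics/8.png

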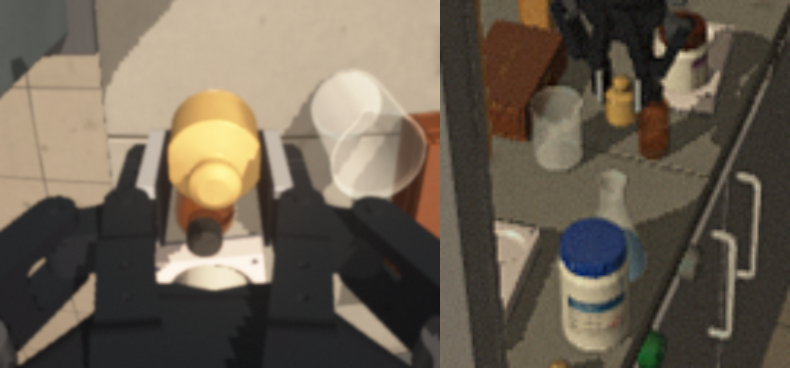

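The weight is held upright between the pads. I carry it over to carrier_two.

Converted, -242 mm / 750 = -0.3227, -150 mm / 750 = -0.2.

step_arm([
  [[-0.0667, 0.0027, 0], [0, 0, 0], -0.9],
  [[-0.1333, 0.0087, 0], [0, 0, 0], -0.9],
  [[-0.2, 0.0087, 0], [0, 0, 0], -0.9],
  [[-0.2667, 0.0087, 0], [0, 0, 0], -0.9],
  [[-0.3227, 0.0087, 0], [0, 0, 0], -0.9],
  [[-0.3227, 0.0087, 0], [0, 0, 0], -0.9],
  [[-0.3227, 0.0087, 0.04], [0, 0, 0], -0.9],
  [[-0.3227, 0.0087, 0.08], [0, 0, 0], -0.9],
  [[-0.3227, 0.0087, 0.0933], [0, 0, 0], -0.9],
  [[-0.3227, 0.0087, 0.0933], [0, 0, 0], -0.9],
  [[-0.3227, 0.0087, 0.0933], [0, 0, 0], -0.9],
])

```text
time_s: 14.15
eef_pos: [450.4, -164.2, 48.4]
tool_rot: [[0.001, 1.0, -0.001], [1.0, -0.001, -0.0], [-0.0, -0.001, -1.0]]
force: [0.1, -0.0, -1.2]
grip_width: 29.7
gripper_force: 50.2
```

```bash
python3 - <<'E'
from h import *
o=get_obs();print(o["eef_pos"],o["grip_width"],o["force"])
b=snapshot("wrist")[150:384,120:400,::-1];s=snapshot("scene")[170:290,210:330,::-1]
cv2.imwrite("pics/9.png",np.hstack([cv2.resize(b,(440,368)),cv2.resize(s,(350,368))]))
E
```

```text
[ 450.4 -164.2   48.4] 29.716998000207404 [ 0.1 -0.  -1.2]
```

View pics/9.png

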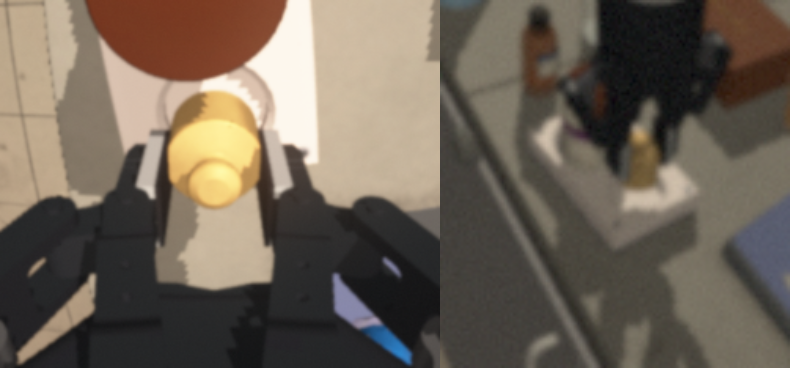

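Weight centred over its well in x; lowering.

Converted, 20 mm / 750 = 0.0267, 18 mm / 750 = 0.024.

step_arm([
  [[0.002, 0.0007, 0.0107], [0, 0, 0], -0.9],
  [[0.002, 0.0007, 0.0187], [0, 0, 0], -0.9],
  [[0.002, 0.0007, 0.024], [0, 0, 0], -0.9],
  [[0.002, 0.0007, 0.0267], [0, 0, 0], -0.9],
  [[0.002, 0.0007, 0.0267], [0, 0, 0], -0.9],
])

```text
time_s: 14.75
eef_pos: [450.9, -162.5, 28.2]
tool_rot: [[0.001, 1.0, -0.0], [1.0, -0.001, 0.0], [0.0, -0.0, -1.0]]
force: [0.0, 0.3, -1.9]
grip_width: 29.3
gripper_force: 50.2
```

Converted, 2 mm / 750 = 0.0027.

step_arm([
  [[0, 0, 0.0027], [0, 0, 0], -0.9],
  [[0, 0, 0.0027], [0, 0, 0], -0.9],
])

```text
time_s: 14.95
eef_pos: [450.9, -162.6, 28.0]
tool_rot: [[0.002, 1.0, -0.001], [1.0, -0.002, 0.003], [0.003, -0.001, -1.0]]
force: [-5.4, 3.5, 18.9]
grip_width: 29.9
gripper_force: 52.4
```

Converted, -187 mm / 750 = -0.2493, -122 mm / 750 = -0.1627.

step_arm([
  [[0, 0, 0], [0, 0, 0], 0.6],
  [[0, 0, 0], [0, 0, 0], 0.6],
  [[0, 0, 0], [0, 0, 0], 0.6],
  [[0, 0, -0.0533], [0, 0, 0], 0.6],
  [[0, 0, -0.12], [0, 0, 0], 1],
  [[-0.0667, -0.048, -0.1627], [0, 0, 0], 1],
  [[-0.12, -0.048, -0.1627], [0, 0, 0], 1],
  [[-0.1867, -0.048, -0.1627], [0, 0, 0], 1],
  [[-0.2493, -0.048, -0.1627], [0, 0, 0], 1],
  [[-0.2493, -0.048, -0.1627], [0, 0, 0], 1],
  [[-0.2493, -0.048, -0.1627], [0, 0, 0], 1],
])

```text
time_s: 16.05
eef_pos: [413.1, -351.9, 148.2]
tool_rot: [[0.006, 1.0, -0.001], [1.0, -0.006, -0.001], [-0.001, -0.001, -1.0]]
force: [-0.3, 0.6, -0.6]
grip_width: 85.2
gripper_force: 0.0
```

```bash
python3 - <<'E'
from obj import *
obj('10',[("stopper",[413,-370,0])])
o,D=look1('10s',["big_weight","small_jar"],"scene")
for n,q in (("big_weight",[451,-160,16,0]),("small_jar",[444,-100,6,0])):
    for d in D[n][:1]: print(n,d[:2],*fit(n,[("scene",o,d[0],d[2])],q,False))
b=cv2.imread("pics/wrist10.png")[100:334,120:400];s=cv2.imread("pics/scene10s.png")[170:290,210:330]
cv2.imwrite("pics/10.png",np.hstack([cv2.resize(b,(440,368)),cv2.resize(s,(350,368))]))
E
```

```text
[ 413.1 -351.9  148.2]
stopper (array([243.3, 186. , 268. , 208.7]), 0.78) [ 413.4 -372.7] [-1.3 -3.5  1.3  5.3] [ 413.1 -399.4  -71.9] [ 1.6 -1.2 -1.6  1.1]
  centroid [256.7 197.1] at mid height [ 414.4 -373.    12.5]
big_weight (array([269.9, 218.7, 275.5, 238.8]), 0.68) [ 439.9 -156.3] [-5.2  0.   3.5 -0.1]
small_jar (array([253.1, 190.8, 273.2, 225.7]), 0.61) [446.1 -95.9] [-1.6 -2.7  1.3  1.3]
```

View pics/10.png

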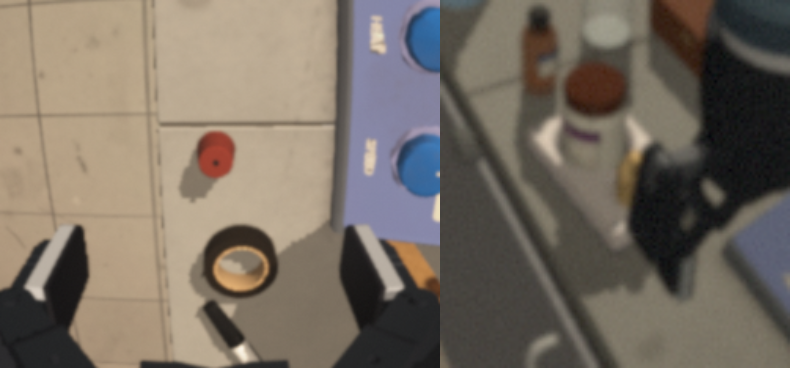

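The stopper is at crop (216,153) and the weight and jar sit in carrier_two. Next I grasp the stopper, keeping clear of the tape roll at (240,260).

step_arm([
  [[-0.0253, 0.0013, 0.0667], [0, 0, 0], 0.5],
  [[-0.0253, 0.0013, 0.1333], [0, 0, 0], 0.3],
  [[-0.0253, 0.0013, 0.1733], [0, 0, 0], 0.3],
  [[-0.0253, 0.0013, 0.184], [0, 0, 0], 0.3],
  [[-0.0253, 0.0013, 0.184], [0, 0, 0], 0.3],
  [[-0.0253, 0.0013, 0.184], [0, 0, 0], -1],
  [[-0.0253, 0.0013, 0.184], [0, 0, 0], -1],
  [[-0.0253, 0.0013, 0.184], [0, 0, 0], -1],
  [[-0.0253, 0.0013, 0.184], [0, 0, 0], -1],
  [[-0.0253, 0.0013, 0.184], [0, 0, 0], -1],
  [[-0.0253, 0.0013, 0.184], [0, 0, 0], -1],
], grip_force=35)

```text
time_s: 17.4
eef_pos: [417.4, -369.5, 12.6]
tool_rot: [[0.001, 1.0, 0.004], [1.0, -0.001, -0.001], [-0.001, 0.004, -1.0]]
force: [-0.8, 0.9, 7.5]
grip_width: 21.0
gripper_force: 34.3
```

Converted, -130 mm / 750 = -0.1733, -90 mm / 750 = -0.12.

step_arm([
  [[0, 0, -0.0533], [0, 0, 0], -1],
  [[0, 0, -0.12], [0, 0, 0], -1],
  [[0, 0, -0.1733], [0, 0, 0], -1],
  [[0, 0, -0.1733], [0, 0, 0], -1],
])

```text
time_s: 17.8
eef_pos: [419.0, -372.5, 147.0]
tool_rot: [[0.002, 1.0, 0.011], [1.0, -0.002, -0.007], [-0.007, 0.011, -1.0]]
force: [0.5, -1.0, -0.3]
grip_width: 20.8
gripper_force: 34.5
```

step_arm([
  [[0.0667, 0.0133, -0.044], [0, 0, 0], -1],
  [[0.1333, 0.0267, -0.044], [0, 0, 0], -1],
  [[0.2, 0.0347, -0.044], [0, 0, 0], -1],
  [[0.2667, 0.0347, -0.044], [0, 0, 0], -1],
  [[0.3333, 0.0347, -0.044], [0, 0, 0], -1],
  [[0.4, 0.0347, -0.044], [0, 0, 0], -1],
  [[0.4667, 0.0347, -0.044], [0, 0, 0], -1],
  [[0.5333, 0.0347, -0.044], [0, 0, 0], -1],
  [[0.5867, 0.0667, -0.044], [0, 0, 0], -1],
  [[0.64, 0.1067, -0.044], [0, 0, 0], -1],
  [[0.6933, 0.14, -0.044], [0, 0, 0], -1],
  [[0.7467, 0.1613, -0.044], [0, 0, 0], -1],
])

```text
time_s: 19.0
eef_pos: [538.5, 193.5, 173.0]
tool_rot: [[0.001, 1.0, 0.001], [1.0, -0.001, 0.0], [0.0, 0.001, -1.0]]
force: [1.2, -0.6, 0.1]
grip_width: 20.4
gripper_force: 34.5
```

Converted, 7 mm / 750 = 0.0093, 2 mm / 750 = 0.0027.

step_arm([
  [[0.0093, 0.0027, 0], [0, 0, 0], -1],
  [[0.0093, 0.0027, 0], [0, 0, 0], -1],
  [[0.0093, 0.0027, 0], [0, 0, 0], -1],
])

```text
time_s: 19.3
eef_pos: [538.6, 196.4, 173.1]
tool_rot: [[0.003, 1.0, -0.001], [1.0, -0.003, -0.001], [-0.001, -0.001, -1.0]]
force: [0.0, -1.0, -0.3]
grip_width: 20.3
gripper_force: 34.5
```

```bash
python3 - <<'E'
from wells import *
o,D=look1('11',["carrier_three"]);print(o["eef_pos"],o["grip_width"],o["tool_rot"])
for z in (20,24): print(z,*refine("carrier_three","11",[542,242,8],z,"pics/w11.png" if z==24 else None))
b=cv2.imread("pics/wrist11.png");w=cv2.imread("pics/w11.png")
f=580/w.shape[0];cv2.imwrite("pics/w11.png",np.hstack([cv2.resize(w,None,fx=f,fy=f)[:, :420],cv2.resize(b[:,140:380],(363,580))]))
E
```

```text
[538.6 196.4 173.1] 20.320809727005187 [[ 0.  1. -0.]
 [ 1. -0. -0.]
 [-0. -0. -1.]]
20 [542.3 241.2   8.5] -94.55977630615234 [(np.float64(540.1), np.float64(267.1)), (np.float64(567.6), np.float64(202.7)), (np.float64(519.8), np.float64(198.6))]
24 [542.1 241.5   8.4] -89.63249206542969 [(np.float64(539.9), np.float64(267.4)), (np.float64(567.4), np.float64(202.9)), (np.float64(519.5), np.float64(198.9))]
```

View pics/w11.png

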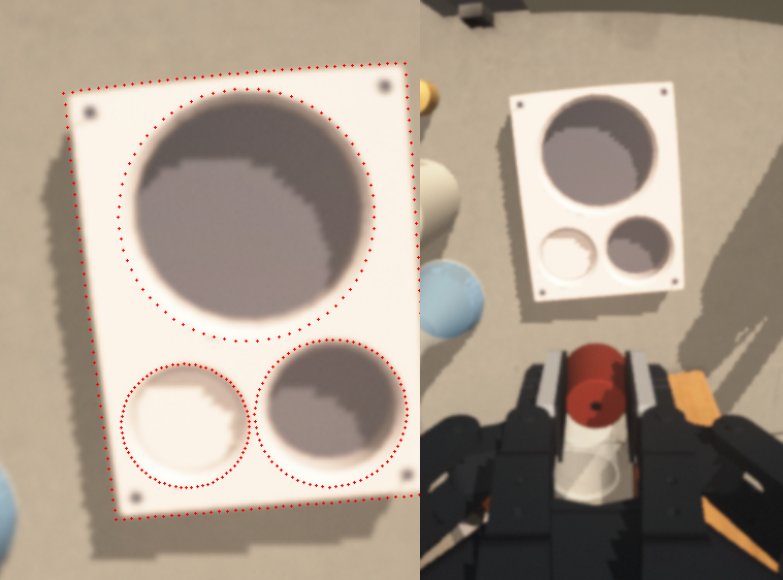

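The carrier_three fit lies on the outline and rims: flask well (540,267.4), dropper well (567.5,203), stopper well (519.6,199). The stopper is held upright.

Converted, 122 mm / 750 = 0.1627, 120 mm / 750 = 0.16.

step_arm([
  [[0.0053, -0.0253, 0.0667], [0, 0, 0], -1],
  [[0.0053, -0.0253, 0.1267], [0, 0, 0], -1],
  [[0.0053, -0.0253, 0.16], [0, 0, 0], -1],
  [[0.0053, -0.0253, 0.1627], [0, 0, 0], -1],
  [[0.0053, -0.0253, 0.1627], [0, 0, 0], -1],
  [[0.0053, -0.0253, 0.1627], [0, 0, 0], -1],
])

```text
time_s: 20.0
eef_pos: [522.1, 202.1, 53.4]
tool_rot: [[0.003, 1.0, 0.003], [1.0, -0.003, 0.002], [0.002, 0.003, -1.0]]
force: [0.6, 0.0, 0.1]
grip_width: 20.7
gripper_force: 34.5
```

```bash
python3 - <<'E'
from h import *
o=get_obs();print(o["eef_pos"],o["grip_width"],o["force"])
b=snapshot("wrist")[150:384,120:400,::-1];s=snapshot("side")[190:310,190:310,::-1]
cv2.imwrite("pics/12.png",np.hstack([cv2.resize(b,(440,368)),cv2.resize(s,(350,368))]))
E
```

```text
[522.1 202.1  53.4] 20.66690565860237 [0.6 0.  0.1]
```

View pics/12.png

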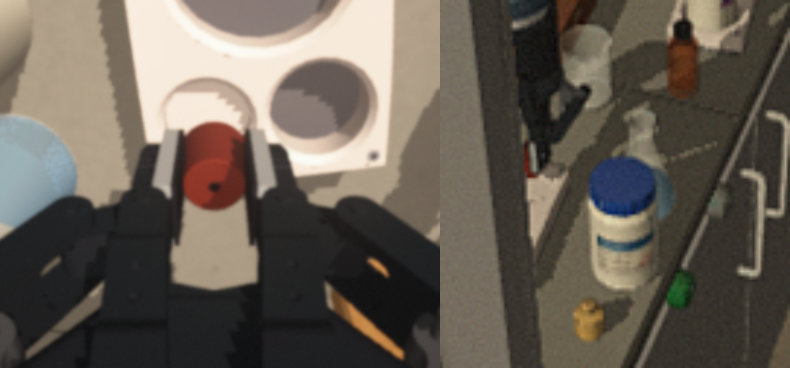

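The stopper sits 2.5 mm too far right of its well (215 against 209 in the crop), so I correct that and lower.

Converted, 24 mm / 750 = 0.032, -2.5 mm / 750 = -0.0033.

step_arm([
  [[-0.0007, -0.0033, 0.0107], [0, 0, 0], -1],
  [[-0.0007, -0.0033, 0.02], [0, 0, 0], -1],
  [[-0.0007, -0.0033, 0.028], [0, 0, 0], -1],
  [[-0.0007, -0.0033, 0.032], [0, 0, 0], -1],
  [[-0.0007, -0.0033, 0.032], [0, 0, 0], -1],
])

```text
time_s: 20.6
eef_pos: [517.3, 202.1, 28.5]
tool_rot: [[0.001, 1.0, -0.003], [1.0, -0.001, 0.002], [0.002, -0.003, -1.0]]
force: [-5.2, -0.4, 14.9]
grip_width: 20.8
gripper_force: 36.5
```

Converted, -145 mm / 750 = -0.1933, -130 mm / 750 = -0.1733.

step_arm([
  [[0, 0, 0], [0, 0, 0], -0.2],
  [[0, 0, 0], [0, 0, 0], -0.1],
  [[0, 0, 0], [0, 0, 0], 0],
  [[0, 0, -0.04], [0, 0, 0], 0],
  [[0, 0, -0.1067], [0, 0, 0], 0.5],
  [[0, 0, -0.1733], [0, 0, 0], 1],
  [[0, 0, -0.1933], [0, 0, 0], 1],
  [[0, 0, -0.1933], [0, 0, 0], 1],
  [[0, 0, -0.1933], [0, 0, 0], 1],
])

```text
time_s: 21.5
eef_pos: [516.8, 202.2, 171.2]
tool_rot: [[0.0, 1.0, -0.002], [1.0, -0.0, -0.0], [-0.0, -0.002, -1.0]]
force: [-0.6, -0.4, -0.0]
grip_width: 85.5
gripper_force: 0.0
```

```bash
python3 - <<'E'
from obj import *
obj('13',[("stopper",[519.6,199,16]),("flask",[424,160,0])])
im=cv2.imread("pics/wrist13.png");h=cv2.cvtColor(im,cv2.COLOR_BGR2HSV)
m=(((h[...,0]<8)|(h[...,0]>170))&(h[...,1]>130)).astype(np.uint8);n,l,s,c=cv2.connectedComponentsWithStats(m)
o=pickle.load(open("wrist13.pkl","rb"))[0]
for i in range(1,n):
    if s[i,4]>150:print(s[i],c[i],atz(*ray("wrist",c[i],o),32))
print(proj("wrist",[[519.6,199,41],[519.6,199,16],[506,199,41],[519.6,212,41]],o))
E
```

```text
[516.8 202.2 171.2]
stopper (array([245.4, 166.6, 268.5, 190.3]), 0.84) [518.4 199.8] [-2.  -3.3  2.   3.4] [518.5 179.6 -48.9] [ 0.6 -0.5 -0.6  0.5]
  centroid [256.3 178.5] at mid height [517.7 198.4  28.5]
flask (array([136.6, 179.4, 201.4, 257.3]), 0.86) [425.3 159.1] [-1.4 -2.1  2.1  2.4] [419.8 152.2 -14.6] [ 0.  -0.  -0.1  0. ]
  centroid [168.6 211.6] at mid height [430.9 171.   50. ]
[247 167  21  26 453] [256.7 179.2] [518.1 198.8  32. ]
[[258.2 181.8]
 [258.1 174.4]
 [244.  181.8]
 [258.3 168.7]]
```

Converted, -195 mm / 750 = -0.26, -180 mm / 750 = -0.24.

step_arm([
  [[-0.06, -0.0267, 0.0067], [0, 0, 0], 1],
  [[-0.12, -0.0533, 0.0133], [0, 0, 0], 1],
  [[-0.18, -0.08, 0.0133], [0, 0, 0], 1],
  [[-0.24, -0.1013, 0.0133], [0, 0, 0], 1],
  [[-0.26, -0.1013, 0.0133], [0, 0, 0], 1],
  [[-0.26, -0.1013, 0.0133], [0, 0, 0], 1],
  [[-0.26, -0.1013, 0.0133], [0, 0, 0], 1],
])

```text
time_s: 22.35
eef_pos: [441.4, 7.7, 161.9]
tool_rot: [[0.001, 1.0, -0.001], [1.0, -0.001, -0.0], [-0.0, -0.001, -1.0]]
force: [0.8, 0.4, -0.1]
grip_width: 85.0
gripper_force: 0.0
```

```bash
python3 - <<'E'
from obj import *
obj('14',[("dropper",[440,4,0])])
o=pickle.load(open("wrist14.pkl","rb"))[0]
im=cv2.imread("pics/wrist14.png");g=im.max(2)
m=((g<75)).astype(np.uint8);m[:,:200]=0;m[:,310:]=0;m[:150]=0;m[260:]=0
n,l,s,c=cv2.connectedComponentsWithStats(m)
for i in range(1,n):
    if s[i,4]>60:print(s[i],c[i],atz(*ray("wrist",c[i],o),82))
print(o["tool_rot"],o["joint_positions"])
E
```

```text
[441.4   7.7 161.9]
dropper (array([236.1, 156.4, 273.1, 210.9]), 0.95) [441.    5.1] [-1.1  0.   1.1  0. ] [440.9   3.3  -5. ] [-0.7  0.6  0.7 -0.4]
  centroid [254.3 184.9] at mid height [440.6   4.5  41. ]
[[ 0.  1. -0.]
 [ 1. -0. -0.]
 [-0. -0. -1.]] [-1.3  0.2  1.3  2.2 -0.2  0.9  0.1]
```

Converted, 130 mm / 750 = 0.1733, 120 mm / 750 = 0.16.

step_arm([
  [[-0.004, 0, 0.0667], [0, 0, 0], 1],
  [[-0.004, 0, 0.12], [0, 0, 0], 1],
  [[-0.004, 0, 0.16], [0, 0, 0], 0.6],
  [[-0.004, 0, 0.1733], [0, 0, 0], 0.3],
  [[-0.004, 0, 0.1733], [0, 0, 0], 0],
  [[-0.004, 0, 0.1733], [0, 0, 0], -0.4],
  [[-0.004, 0, 0.1733], [0, 0, 0], -0.9],
  [[-0.004, 0, 0.1733], [0, 0, 0], -0.9],
  [[-0.004, 0, 0.1733], [0, 0, 0], -0.9],
  [[-0.004, 0, 0.1733], [0, 0, 0], -0.9],
  [[-0.004, 0, 0.1733], [0, 0, 0], -0.9],
], grip_force=40)

```text
time_s: 23.55
eef_pos: [442.0, 4.3, 32.7]
tool_rot: [[0.001, 1.0, 0.001], [1.0, -0.001, 0.001], [0.001, 0.001, -1.0]]
force: [-0.2, 0.3, 2.1]
grip_width: 32.7
gripper_force: 39.9
```

Converted, 199 mm / 750 = 0.2653, 125 mm / 750 = 0.1667, -1.5 rad / 1.5708 = -0.9549.

step_arm([
  [[0, 0, -0.0533], [0, 0, 0], -0.9],
  [[0, 0, -0.1067], [0, 0, -0.0637], -0.9],
  [[0.0267, 0.0133, -0.14], [0, 0, -0.1528], -0.9],
  [[0.06, 0.0333, -0.14], [0, 0, -0.2419], -0.9],
  [[0.0933, 0.0533, -0.14], [0, 0, -0.331], -0.9],
  [[0.1267, 0.0733, -0.14], [0, 0, -0.4202], -0.9],
  [[0.16, 0.096, -0.14], [0, 0, -0.5093], -0.9],
  [[0.1933, 0.12, -0.14], [0, 0, -0.5984], -0.9],
  [[0.22, 0.14, -0.14], [0, 0, -0.6875], -0.9],
  [[0.2467, 0.1573, -0.14], [0, 0, -0.7767], -0.9],
  [[0.2653, 0.1667, -0.14], [0, 0, -0.8658], -0.9],
  [[0.2653, 0.1667, -0.14], [0, 0, -0.9549], -0.9],
])

```text
time_s: 24.75
eef_pos: [567.4, 206.4, 136.9]
tool_rot: [[-0.998, 0.062, 0.001], [0.062, 0.998, 0.001], [-0.001, 0.001, -1.0]]
force: [-0.4, 0.7, -0.9]
grip_width: 32.8
gripper_force: 40.0
```

```bash
python3 -c "
from h import *
o=get_obs();print(o['eef_pos'],o['grip_width'],o['force']);np.set_printoptions(precision=3,suppress=True);print(o['tool_rot'],o['joint_positions'])"
```

```text
[567.4 206.4 136.9] 32.76930431126619 [-0.4  0.7 -0.9]
[[-0.998  0.062  0.001]
 [ 0.062  0.998  0.001]
 [-0.001  0.001 -1.   ]] [-0.943  0.463  0.66   1.819 -0.339  0.973  1.368]
```

Converted, 60 mm / 750 = 0.08, 55 mm / 750 = 0.0733, -0.07 rad / 1.5708 = -0.0446.

step_arm([
  [[0, 0, 0.04], [0, 0, -0.0446], -0.9],
  [[0, 0, 0.0733], [0, 0, -0.0446], -0.9],
  [[0, 0, 0.08], [0, 0, -0.0446], -0.9],
  [[0, 0, 0.08], [0, 0, -0.0446], -0.9],
  [[0, 0, 0.08], [0, 0, -0.0446], -0.9],
])

```text
time_s: 25.25
eef_pos: [567.7, 202.9, 78.3]
tool_rot: [[-1.0, 0.002, 0.002], [0.002, 1.0, 0.0], [-0.002, 0.0, -1.0]]
force: [0.2, 0.4, 0.5]
grip_width: 32.6
gripper_force: 40.0
```

```bash
python3 - <<'E'
from wells import *
for i in range(3):
    o=get_obs();print(o["eef_pos"]); 
    o,D=look1('15',["dropper"])
print(D["dropper"][0][:2] if D["dropper"] else None)
print(refine("carrier_three","15",[542,241.5,8.4],24))
X=np.array([[567.5,203,37]]);print(o["tool_rot"],proj("wrist",place("dropper",[o["eef_pos"][0],o["eef_pos"][1],o["eef_pos"][2]-32.5,0]),o).min(0),proj("wrist",place("dropper",[o["eef_pos"][0],o["eef_pos"][1],o["eef_pos"][2]-32.5,0]),o).max(0))
E
```

```text
[567.7 202.9  78.3]
[568.1 203.2  78.8]
[567.8 203.3  78.6]
(array([219.6, 199.9, 291.3, 325.1]), 0.91)
(array([540.7, 241. ,   8.5]), np.float64(-75.1745834350586), [(np.float64(538.5), np.float64(266.9)), (np.float64(566.1), np.float64(202.5)), (np.float64(518.2), np.float64(198.4))])
[[-1.  0.  0.]
 [ 0.  1.  0.]
 [-0.  0. -1.]] [217.9 199.1] [290.4 326.2]
```

Converted, 40 mm / 750 = 0.0533, 38 mm / 750 = 0.0507.

step_arm([
  [[0.0013, 0, 0.0133], [0, 0, 0], -0.9],
  [[0.0013, 0, 0.0267], [0, 0, 0], -0.9],
  [[0.0013, 0, 0.0373], [0, 0, 0], -0.9],
  [[0.0013, 0, 0.0453], [0, 0, 0], -0.9],
  [[0.0013, 0, 0.0507], [0, 0, 0], -0.9],
  [[0.0013, 0, 0.0533], [0, 0, 0], -0.9],
  [[0.0013, 0, 0.0533], [0, 0, 0], -0.9],
])

```text
time_s: 26.25
eef_pos: [565.8, 202.5, 38.7]
tool_rot: [[-1.0, 0.002, -0.002], [0.002, 1.0, 0.0], [0.002, 0.0, -1.0]]
force: [-4.4, -1.0, 10.1]
grip_width: 32.8
gripper_force: 40.7
```

Converted, -145 mm / 750 = -0.1933, 141 mm / 750 = 0.188, 0.94 rad / 1.5708 = 0.5984.

step_arm([
  [[0, 0, 0], [0, 0, 0], -0.4],
  [[0, 0, 0], [0, 0, 0], 0],
  [[0, 0, 0], [0, 0, 0], 0.1],
  [[0, 0, -0.04], [0, 0, 0], 0.1],
  [[0, 0, -0.1067], [0, 0, 0], 0.1],
  [[0, 0, -0.1733], [0, 0, 0.0637], 1],
  [[0.0267, 0, -0.1933], [0, 0, 0.1528], 1],
  [[0.08, -0.0133, -0.1933], [0, 0, 0.2419], 1],
  [[0.1333, -0.0267, -0.1933], [0, 0, 0.331], 1],
  [[0.188, -0.0533, -0.1933], [0, 0, 0.4202], 1],
  [[0.188, -0.0533, -0.1933], [0, 0, 0.5093], 1],
  [[0.188, -0.0533, -0.1933], [0, 0, 0.5984], 1],
])

```text
time_s: 27.45
eef_pos: [422.3, 162.7, 181.5]
tool_rot: [[-0.584, 0.812, -0.003], [0.812, 0.584, 0.002], [0.004, -0.001, -1.0]]
force: [0.5, 0.3, 0.6]
grip_width: 85.8
gripper_force: 0.0
```

Converted, 0.63 rad / 1.5708 = 0.4011.

step_arm([
  [[0, 0, 0], [0, 0, 0.0891], 1],
  [[0, 0, 0], [0, 0, 0.1783], 1],
  [[0, 0, 0], [0, 0, 0.2674], 1],
  [[0, 0, 0], [0, 0, 0.3565], 1],
  [[0, 0, 0], [0, 0, 0.4011], 1],
  [[0, 0, 0], [0, 0, 0.4011], 1],
])

```text
time_s: 28.05
eef_pos: [424.7, 163.1, 182.1]
tool_rot: [[0.001, 1.0, 0.0], [1.0, -0.001, 0.0], [0.0, 0.0, -1.0]]
force: [0.0, 0.6, 0.1]
grip_width: 85.1
gripper_force: 0.0
```

```bash
python3 - <<'E'
from obj import *
obj('16',[("flask",[424,160,0]),("dropper",[567,203,6]),("tall_jar",[414,236,0])])
o=pickle.load(open("wrist16.pkl","rb"))[0];print(o["tool_rot"])
E
```

```text
[424.7 163.1 182.1]
flask (array([230. , 140.3, 283.7, 214. ]), 0.92) [426.5 160. ] [-2.  -0.9  2.   0.7] [426.5 156.3 -10.8] [-1.1  0.7  1.1 -0.5]
  centroid [254.8 172.7] at mid height [424.5 168.4  50. ]
dropper (array([368.8, 118.5, 424.6, 161. ]), 0.92) [568.6 203. ] [-0.6  0.2  0.5 -0.2] [569.9 202.6   3.5] [-0.3  0.4  0.2 -0.3]
  centroid [395.9 140.4] at mid height [566.9 202.5  47. ]
tall_jar (array([204.4,  60.7, 276.8, 137.7]), 0.74) [413.  239.5] [-6.2 -1.5  3.   2. ] [413.2 239.  -19.1] [-1.4  1.5  1.3 -1.4]
  centroid [238.3 100.7] at mid height [409.7 236.7  51.5]
[[ 0.  1.  0.]
 [ 1. -0.  0.]
 [ 0.  0. -1.]]
```

Converted, 111 mm / 750 = 0.148, 100 mm / 750 = 0.1333.

step_arm([
  [[-0.004, 0.0013, 0.0533], [0, 0, 0], 1],
  [[-0.004, 0.0013, 0.1], [0, 0, 0], 0.6],
  [[-0.004, 0.0013, 0.1333], [0, 0, 0], 0.2],
  [[-0.004, 0.0013, 0.148], [0, 0, 0], 0],
  [[-0.004, 0.0013, 0.148], [0, 0, 0], -0.1],
  [[-0.004, 0.0013, 0.148], [0, 0, 0], -0.6],
  [[-0.004, 0.0013, 0.148], [0, 0, 0], -1],
  [[-0.004, 0.0013, 0.148], [0, 0, 0], -1],
  [[-0.004, 0.0013, 0.148], [0, 0, 0], -1],
  [[-0.004, 0.0013, 0.148], [0, 0, 0], -1],
  [[-0.004, 0.0013, 0.148], [0, 0, 0], -1],
], grip_force=40)

```text
time_s: 29.35
eef_pos: [426.2, 160.7, 71.9]
tool_rot: [[0.001, 1.0, 0.001], [1.0, -0.001, 0.001], [0.001, 0.001, -1.0]]
force: [-1.1, -0.4, 4.9]
grip_width: 24.5
gripper_force: 39.6
```

Converted, 113.5 mm / 750 = 0.1513, 110 mm / 750 = 0.1467.

step_arm([
  [[0, 0, -0.0267], [0, 0, 0], -1],
  [[0, 0, -0.0667], [0, 0, 0], -1],
  [[0, 0, -0.12], [0, 0, 0], -1],
  [[0, 0, -0.1493], [0, 0, 0], -1],
  [[0.0267, 0.04, -0.1493], [0, 0, 0], -1],
  [[0.06, 0.0733, -0.1493], [0, 0, 0], -1],
  [[0.1, 0.1133, -0.1493], [0, 0, 0], -1],
  [[0.1333, 0.1467, -0.1493], [0, 0, 0], -1],
  [[0.1413, 0.1513, -0.1493], [0, 0, 0], -1],
  [[0.1413, 0.1513, -0.1493], [0, 0, 0], -1],
  [[0.1413, 0.1513, -0.1493], [0, 0, 0], -1],
])

```text
time_s: 30.45
eef_pos: [538.4, 264.5, 182.7]
tool_rot: [[0.002, 1.0, -0.002], [1.0, -0.002, -0.002], [-0.002, -0.002, -1.0]]
force: [-0.1, -0.5, -0.0]
grip_width: 24.8
gripper_force: 39.7
```

```bash
python3 - <<'E'
from wells import *
for i in range(3): o,D=look1('17',["flask"]);print(o["eef_pos"],o["grip_width"],o["force"])
d=D["flask"][0];e=o["eef_pos"];print(d[:2],fit("flask",[("wrist",o,d[0],d[2])],[e[0],e[1],e[2]-71.5,0],False))
print(refine("carrier_three","17",[542,241.5,8.4],24),o["tool_rot"])
E
```

```text
[538.4 264.5 182.7] 24.79373681104563 [-0.1 -0.5 -0. ]
[538.4 264.2 183.1] 24.419247472323786 [-0.4  0.5 -0. ]
[538.6 264.8 183.4] 24.274456422641535 [0.  0.4 0.1]
(array([212.1, 162.6, 294.3, 297.1]), 0.84) (array([537.3, 266.2]), array([-1.5, -3.7,  1.4,  2.2]))
(array([542. , 242.1,   8.2]), np.float64(-80.0920639038086), [(np.float64(539.9), np.float64(268.0)), (np.float64(567.2), np.float64(203.5)), (np.float64(519.4), np.float64(199.6))]) [[ 0.  1. -0.]
 [ 1. -0.  0.]
 [ 0. -0. -1.]]
```

Converted, 80 mm / 750 = 0.1067, 2.5 mm / 750 = 0.0033.

step_arm([
  [[0.0033, 0.0024, 0.0533], [0, 0, 0], -1],
  [[0.0033, 0.0024, 0.0933], [0, 0, 0], -1],
  [[0.0033, 0.0024, 0.1067], [0, 0, 0], -1],
  [[0.0033, 0.0024, 0.1067], [0, 0, 0], -1],
  [[0.0033, 0.0024, 0.1067], [0, 0, 0], -1],
])

```text
time_s: 31.25
eef_pos: [542.1, 268.6, 104.5]
tool_rot: [[0.001, 1.0, 0.002], [1.0, -0.001, 0.001], [0.001, 0.002, -1.0]]
force: [0.5, -0.7, -0.2]
grip_width: 24.6
gripper_force: 39.7
```

Converted, 24 mm / 750 = 0.032, 22 mm / 750 = 0.0293.

step_arm([
  [[0, 0, 0.0093], [0, 0, 0], -1],
  [[0, 0, 0.0173], [0, 0, 0], -1],
  [[0, 0, 0.0253], [0, 0, 0], -1],
  [[0, 0, 0.0293], [0, 0, 0], -1],
  [[0, 0, 0.032], [0, 0, 0], -1],
  [[0, 0, 0.032], [0, 0, 0], -1],
])

```text
time_s: 31.85
eef_pos: [540.9, 268.4, 78.9]
tool_rot: [[0.001, 1.0, -0.001], [1.0, -0.001, -0.0], [-0.0, -0.001, -1.0]]
force: [-0.1, 0.6, -0.3]
grip_width: 24.5
gripper_force: 39.7
```

Converted, 2.5 mm / 750 = 0.0033, 1.5 mm / 750 = 0.002.

step_arm([
  [[0, 0, 0.002], [0, 0, 0], -1],
  [[0, 0, 0.002], [0, 0, 0], -1],
  [[0, 0, 0.0033], [0, 0, 0], -1],
  [[0, 0, 0.0033], [0, 0, 0], -1],
])

```text
time_s: 32.25
eef_pos: [541.5, 268.7, 78.0]
tool_rot: [[0.001, 1.0, -0.0], [1.0, -0.001, 0.001], [0.001, -0.0, -1.0]]
force: [-2.2, 0.7, 5.7]
grip_width: 24.5
gripper_force: 40.4
```

Contact on the well floor at the expected height. I release, rise and check everything.

Converted, -170 mm / 750 = -0.2267, -150 mm / 750 = -0.2.

step_arm([
  [[0, 0, 0], [0, 0, 0], -0.6],
  [[0, 0, 0], [0, 0, 0], -0.2],
  [[0, 0, 0], [0, 0, 0], 0.3],
  [[0, 0, 0], [0, 0, 0], 0.3],
  [[0, 0, -0.04], [0, 0, 0], 0.3],
  [[0, 0, -0.1067], [0, 0, 0], 0.3],
  [[-0.04, -0.0533, -0.16], [0, 0, 0], 0.3],
  [[-0.08, -0.1067, -0.2], [0, 0, 0], 0.3],
  [[-0.12, -0.1467, -0.2267], [0, 0, 0], 0.3],
  [[-0.16, -0.16, -0.2267], [0, 0, 0], 0.3],
  [[-0.16, -0.16, -0.2267], [0, 0, 0], 0.3],
  [[-0.16, -0.16, -0.2267], [0, 0, 0], 0.3],
])

```text
time_s: 33.45
eef_pos: [420.5, 148.4, 247.3]
tool_rot: [[0.002, 1.0, -0.002], [1.0, -0.002, 0.009], [0.009, -0.002, -1.0]]
force: [0.1, 0.2, -0.2]
grip_width: 55.6
gripper_force: 0.0
```

```bash
python3 - <<'E'
from obj import *
IT=[("flask",[540,267.4,6]),("dropper",[567.3,203,6]),("stopper",[519.5,199,16]),("small_jar",[444,-100,6]),("big_weight",[451.5,-160.5,16]),("tall_jar",[414,236,0]),("small_weight",[417,310,0]),("beaker",[529,46,0])]
for c in ("wrist","scene","side"):
    o,D=look1('20',[n for n,_ in IT],c);print(c,o["eef_pos"],o["force"])
    for n,q in IT:
        if not D[n]: print(n,"none");continue
        d=D[n][0];print(n,round(d[1],2),*fit(n,[(c,o,d[0],d[2])],[*q,0],False),"text",q)
E
```

```text
wrist [420.5 148.4 247.3] [ 0.1  0.2 -0.2]
flask 0.82 [542.6 266.1] [-1.9  0.6  1.1 -0.6] text [540, 267.4, 6]
dropper 0.62 [567.3 204.4] [ 0.8  0.3 -0.7 -0.3] text [567.3, 203, 6]
stopper 0.88 [515.5 197. ] [ 0.5 -2.1 -0.5  2.2] text [519.5, 199, 16]
small_jar 0.73 [ 444. -107.] [-0.1 -1.6  0.1 18.5] text [444, -100, 6]
big_weight none
tall_jar 0.6 [413.6 238.9] [-2.1 -2.7  2.   2.9] text [414, 236, 0]
small_weight 0.94 [417.5 310.5] [-0.8 -0.2  0.8  0.3] text [417, 310, 0]
beaker 0.58 [532.1  50. ] [ 1.7 -2.7 -1.2  1.8] text [529, 46, 0]
scene [421.2 148.7 246.3] [-0.9 -0.5  0.9]
flask 0.73 [549.5 275.8] [-1.  -0.3  1.   0.2] text [540, 267.4, 6]
dropper 0.7 [573.3 203.7] [ 0.9 -2.6 -0.9  1.9] text [567.3, 203, 6]
stopper 0.53 [509.6 194.3] [-0.7  0.3  0.7 -0.3] text [519.5, 199, 16]
small_jar 0.79 [441.8 -96.9] [-2.9 -4.6  2.   1.4] text [444, -100, 6]
big_weight 0.48 [ 449.  -159.7] [-0.1  0.   0.1 -0. ] text [451.5, -160.5, 16]
tall_jar 0.85 [418.9 228.3] [ 0.9 -1.1 -1.   0.9] text [414, 236, 0]
small_weight none
beaker 0.79 [522.7  41.2] [ 0.1 -2.1 -0.1  1.4] text [529, 46, 0]
side [421.  148.7 246.8] [ 0.2  0.6 -0.1]
flask none
dropper none
stopper 0.4 [515.3 204.9] [-1.8  0.4  1.8 -0.4] text [519.5, 199, 16]
small_jar 0.92 [ 444.2 -107.1] [ 1.8 -2.5 -1.5  2. ] text [444, -100, 6]
big_weight 0.32 [440.3 -98.1] [ 3.9 10.7 -3.3 -2.6] text [451.5, -160.5, 16]
tall_jar 0.73 [409.6 231.1] [-1.8 -0.6  2.4  0.5] text [414, 236, 0]
small_weight none
beaker 0.4 [489.6 215.9] [-3.3 -5.4  8.6  1.7] text [529, 46, 0]
```

Converted, -280 mm / 750 = -0.3733, -250 mm / 750 = -0.3333.

step_arm([
  [[-0.0667, 0, 0], [0, 0, 0], 0.3],
  [[-0.1333, 0.0133, 0], [0, 0, 0], 0.3],
  [[-0.2, 0.0267, 0], [0, 0, 0], 0.3],
  [[-0.2667, 0.0333, 0], [0, 0, 0], 0.3],
  [[-0.3333, 0.0333, 0], [0, 0, 0], 0.3],
  [[-0.3733, 0.0333, 0], [0, 0, 0], 0.3],
  [[-0.3733, 0.0333, 0], [0, 0, 0], 0.3],
  [[-0.3733, 0.0333, 0], [0, 0, 0], 0.3],
])

```text
time_s: 35.6
eef_pos: [445.7, -131.9, 246.7]
tool_rot: [[0.004, 1.0, 0.0], [1.0, -0.004, 0.002], [0.002, 0.0, -1.0]]
force: [-0.3, 0.7, 0.3]
grip_width: 55.4
gripper_force: 0.0
```

```bash
python3 - <<'E'
from wells import *
o,D=look1('21',["small_jar","big_weight","beaker"]);print(o["eef_pos"],refine("carrier_two","21",[447.2,-125,12],24))
for n,q in (("small_jar",[444,-100,6,0]),("big_weight",[451.5,-160.5,16,0]),("beaker",[529,46,0,0])):
    if D[n]: d=D[n][0];print(n,d[:2],*fit(n,[("wrist",o,d[0],d[2])],q,False))
E
```

```text
[ 445.7 -131.9  246.7] (array([ 447.4, -124.9,   12.3]), np.float64(-101.98406982421875), [(np.float64(444.3), np.float64(-100.1)), (np.float64(451.8), np.float64(-160.6))])
small_jar (array([230. , 108.5, 278.7, 159.1]), 0.59) [445.  -95.6] [-1.3 -2.6  1.3  1.4]
big_weight (array([245.6, 163.6, 271.4, 193.7]), 0.75) [ 449.5 -158.7] [-0.2  0.   0.2 -0. ]
beaker (array([299.3,   0. , 357.3,  40.1]), 0.71) [530.2  31.8] [ 1.4 -1.9 -0.9 10.2]
```

```bash
python3 -c "
from plant import *
print(close_job())"
```

```text
the job is handed in; nothing more can be done
None
```

I placed the flask, stopper and dropper bottle in the three-well carrier and the small jar and bigger weight in the two-well one, each measured within about 5 mm of its well centre in the last wrist-camera check, and handed in the job at about 36 s; no verdict came back.

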